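# Swap the battery pack held in a push-push charging dock

## Robot

A 6-joint arm with a two-finger parallel gripper is mounted at the origin on a cart in front of the work surface, level with it; the furniture and walls round the work are solid. World frame = base frame: x ahead of the robot, y to its left, z up, the work surface at z = 0. Lengths are in mm, angles in rad, forces in N, time in s.
With the tool pointing down it reaches from about 300 to 775 mm from the base axis. Payload 14.6 kg.
Tool frame: the origin (TCP) lies on the centre line of the jaws, within the pads' length; the fingertips stand manip.tcp_to_tips ahead of it and the grasp point (between the pads) lies 5 mm behind it (manip.tcp_to_tips is the distance from the TCP to the fingertips, in mm); z points along the fingers, y is the direction in which the jaws open and shut (so a half turn about z gives the same grasp; the last joint's range is limited). The gripper opens to 94 mm and grips with 3 to 60 N. Pads are 16 mm wide; open, the fingers measure 119 mm over their backs; the gripper's body (75 mm by 177 mm) begins 78 mm behind the grasp point.
Start: joints at [1.098, 0.3, 1.521, -0, 1.321, -0.067], TCP at [217.111, 505.324, 185.346] pointing down, gripper open.
Joint ranges: [-3.03, 3.03], [-0.79, 2.21], [0.23, 2.52], [-1.04, 4.18], [0, 3.07], [-2.55, 2.55]. Speed limits (rad/s): [2.22, 2.22, 2.57, 3.14, 3.14, 3.14].

## Interface

Orientations are given as [roll, pitch, yaw] about the fixed x, y, z axes, in that order (R = Rz(yaw) Ry(pitch) Rx(roll)).
In Python, from cell import manip, optics, workorder gives the robot as it stands. The module is installed in compiled form; this text tells all that it offers.
- The arm moves only by the tool jog_arm, never from a script. Its argument "deltas" is text: rows parted by semicolons, each of 5 numbers parted by spaces: the shift along the tool's x, y, z in mm, then the turn about the tool's z in rad, then the finger opening in mm, from 0 to 94. In form: tx ty tz twist grip; .... A call has exactly 10 rows; each row is the pose to reach, as a shift and turn from the pose commanded when the call began, along the tool's axes at that moment; what a row does not reach only later rows make up. A row lasts 1/8 s, in which the tool goes at most 62.5 mm and 10.7 degrees, less where a joint would pass 70% of its speed; a pose out of reach is approached as far as the arm can. A call with a gripper value outside its range is refused whole. The fingers move at their own pace and stop on an object; "squeeze" is the grip in N (left out, the last holds). Time passes only in rows, so rows that repeat a pose let the fingers close, or fill a call up. It gives the time, the measured TCP pose, the force and the opening at its end, in the units of the state.
- manip.read_state(): the state, without advancing time (a new reading comes with each control period).
- optics.camera(name): name is "scene" or "top"; returns (picture, depth): 420x560x3 uint8, red, green, blue; 420x560 float32, mm along the optical axis (not along the pixel's ray), 0 where there is no reading.
- optics.get_calibration(name): a dict with "intrinsics" (3x3 intrinsics, pixels), "R" (3x3) and "t" (3): a world point X has camera coordinates R X + t. Camera axes: x right, y down, z forward; pixel columns grow to the right and rows downward; lengths in mm; the calibration is good to about 2 mm. A picture is of the moment at which its call begins. get_calibration takes no time and is no camera call.
- workorder.sign_off(): hands the job in, once; it reports no verdict.
The state is a dict: "clock": time; "joints": joint angles; "qd": joint speeds; "effort": joint torques, N m; "eef_pos": TCP position; "eef_rot": TCP orientation; "wrist_force": force on the tool from outside, world axes, zero at the start; "moment": the same for the moment, N m; "finger_gap": finger opening in mm.
Only numpy, scipy, OpenCV 4.12 (cv2) and the standard library are available. Lean on these libraries where they do the work, as an engineer would, in place of code of your own. Each camera call takes 0.05 s, during which the arm holds its last target.

## Task

The battery pack held in the charging dock is full and the one lying on the worktop is flat: press the full pack down so that the catch lets go and it springs up, take it out and stand it upright on the free worktop beside the dock, without knocking it over later. Then put the flat pack into the dock, contact end down, and press it home until the catch holds it down. Leave the lino blocks, the baren and the two small bottles where they are.

Things in the scene. Friction and masses are not known exactly. Their poses are not given: they have to be found in the camera images.
- dock: Battery charging dock fixed to the worktop: grey box, pale top, sloping lamp panel in front. Origin on the worktop under the centre of its bay; x to its back, y to its left, z up. Housing: x -58 to +46, y -60 to +60 mm, flat top at z = 84 mm. A pack stands in the bay with its thickness along x and its width along y, either way round about the vertical.
- dock_mouth (a point): Centre of the bay's mouth, 84 mm above the worktop; axes as the dock's. The bay is a vertical shaft open at the top, 30.5 mm (x) by 48.5 mm (y), with a sloping lead-in 4 mm wide and 7 mm deep round the mouth. Its floor is the sprung carriage.
- carriage (a joint): Height of the sprung carriage, m: 0 = held down by the catch (floor 16 mm above the worktop, a pack on it stands 12 mm proud of the housing); +0.024 = released, at the top (floor at 40 mm, pack 36 mm proud); about -0.006 = at its lower stop.
- carriage_floor (a point): Centre of the carriage's floor, where the pack's foot rests. Push-push catch: pressed from 0 to the lower stop and let go, it is released and springs up; pressed from the top to the stop and let go, it is held at 0. Pressing on the pack takes 2 to 8 N before the stop is felt; pause 0.2 s there. While the carriage is down, side tongues in the pack's notches stop it from being lifted out.
- pack_full: Full battery pack: dark block 28 x 46 x 80 mm (x thickness, y width, z length), pale cap end, green band below the cap, green lamps on the end face; 0.14 to 0.28 kg. Starts upright in the dock, held down. Origin: centre of the contact end (dark foot with brass strips); z points to the cap end. The narrow sides (+y, -y) have notches 4.5 mm deep, 8 to 17 mm from the foot.
- pack_flat: Flat battery pack: same shape, size and frame as the full one, but with an amber band. It starts lying on the worktop on a wide face: its z axis (contact end to cap end) and its y axis (width) are level, its origin 14 mm above the worktop.
- flat_cap (a point): The centre of the flat pack's cap end face, 80 mm from its origin along its z axis.
- baren: Round wooden baren with a brown bar grip, 105 mm across, 34 mm high. Bystander. Origin: centre of its underside.
- block_star: Lino block with a blue flower relief, 102 x 76 x 26 mm. Bystander. Origin: centre of its underside.
- block_cat: Lino block with a blue animal relief, 58 x 100 x 26 mm, at the left. Bystander. Origin: centre of its underside.
- block_fish: Lino block with a blue fish relief, 60 x 96 x 26 mm, at the left. Bystander. Origin: centre of its underside.
- drier: Small amber dropper bottle, 34 mm across, 102 mm high, standing at the right. Bystander. Origin: centre of its underside. The worktop round x = 0.475, y = -0.235 m in the world frame, between the bottles and the dock, is always clear.
- tint_a: Shaker jar with a dark cap, 41 mm across, 105 mm high, standing at the right. Bystander. Origin: centre of its underside.

How it is judged (in metres and radians):
On the way, in this order (a step that is already met when the one before it is completed fails the run):
1. the full pack has been pressed and has sprung up in the dock on the released carriage (value of joint carriage above 0.018 m and horizontal distance between pack_full and dock below 0.01 m and height (world z) of pack_full between 0.03 and 0.07 m), for 0.1 s.
2. the full pack stands upright on the worktop, clear of the dock and let go (height (world z) of pack_full below 0.006 m and angle between pack_full's own z axis and vertical below 0.12 rad and horizontal distance between pack_full and dock above 0.075 m and contact force between the fingers and pack_full below 0.1 N), for 0.2 s.
At the end, for the whole second after the job is handed in: The flat pack is in the dock, contact end down, resting on the carriage, which the catch holds down (within 3 mm of its held place), and the full pack stands upright on the worktop outside the dock; both are at rest (value of joint carriage between -0.003 and 0.003 m and horizontal distance between pack_flat and dock below 0.005 m and angle between pack_flat's own z axis and vertical below 0.1 rad and height (world z) of pack_flat between 0.011 and 0.021 m and linear speed of each of pack_flat, pack_full below 0.02 m/s and height (world z) of pack_full below 0.006 m and angle between pack_full's own z axis and vertical below 0.12 rad and horizontal distance between pack_full and dock above 0.075 m); the robot touches nothing.
It fails at once if a lino block, the baren, the dropper bottle or the shaker jar is moved by more than 3 cm (distance of any of baren, block_star, block_cat, block_fish, drier, tint_a from where it was at the start of the episode above 0.03 m).
It also fails if it takes over 72 s, if anything falls off the work surface, if the arm or the gripper's body presses on something with over 40 N, if the wrist force passes 120 N, or if a joint passes its speed limit or range.

## Working session

There is one attempt and no reset: what is moved stays moved. The work goes in short steps, Python scripts to look and compute and a tool call to move; the robot and the scene stay as the last step left them, time stands still between calls to the robot, and variables do not carry over. Pictures are saved under pics/ and viewed, and the job is handed in when it is done.

Besides the shell and the picture viewer there is one more tool, called after "Request:" as name(argument=value, ...) on one line, values as JSON. jog_arm: Moves the arm, as the interface text tells. Its arguments: {"type":"object","properties":{"deltas":{"type":"string"},"squeeze":{"type":"number"}},"required":["deltas"]}

```bash
mkdir -p pics
python3 - <<'E'
from cell import manip, optics
import cv2, numpy as np
print(manip.read_state(), manip.tcp_to_tips)
for n in ("scene","top"):
    p,d=optics.camera(n); cv2.imwrite(f"pics/{n}0.png",p[:,:,::-1]); np.savez(f"{n}0.npz",p=p,d=d)
    print(n,optics.get_calibration(n))
E
```

```text
{'clock': 0.0, 'joints': array([ 1.09835724e+00,  3.00460436e-01,  1.52160399e+00,  1.00571446e-05,
        1.32068776e+00, -6.65649159e-02]), 'qd': array([-0.00071981, -0.00051623,  0.00034139, -0.00080067,  0.00033955,
        0.00016272]), 'effort': array([ 2.42808646e-04, -5.31811774e+01, -3.52723396e+01,  7.07935542e-02,
        2.46351818e-02, -1.27419321e-04]), 'eef_pos': array([217.00114056, 505.06331701, 184.78249995]), 'eef_rot': array([-3.14043633e+00, -8.68472813e-05,  2.73571593e+00]), 'wrist_force': array([ 0.16662289, -0.15461888, -0.02751742]), 'moment': array([ 0.0280476 , -0.00802421, -0.0034122 ]), 'finger_gap': 94.33443592767398} 14.0
scene {'intrinsics': array([[428.51249646,   0.        , 285.31202782],
       [  0.        , 428.51249646, 207.14274295],
       [  0.        ,   0.        ,   1.        ]]), 'R': array([[ 0.75862033, -0.65148324, -0.00804946],
       [-0.41034588, -0.46815835, -0.78258803],
       [ 0.50607456,  0.59699025, -0.6224879 ]]), 't': array([-394.32903913,  331.83056737, 1123.21154712])}
top {'intrinsics': array([[424.3131789 ,   0.        , 271.83935607],
       [  0.        , 424.3131789 , 209.16984236],
       [  0.        ,   0.        ,   1.        ]]), 'R': array([[-9.66615768e-04, -9.99832806e-01, -1.82599279e-02],
       [-9.96136967e-01,  2.56608710e-03, -8.77756132e-02],
       [ 8.78077942e-02,  1.81045439e-02, -9.95972900e-01]]), 't': array([  56.85453078,  595.42317741, 1129.54233507])}
```

View pics/scene0.png

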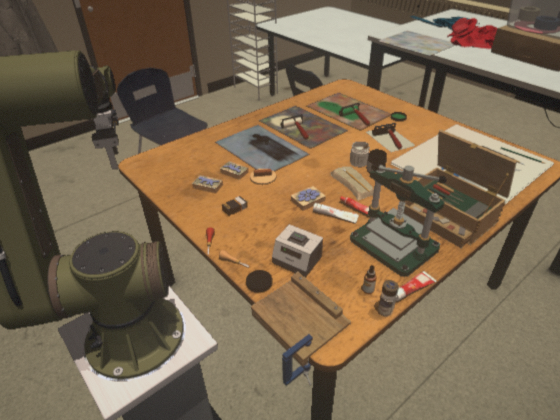

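View pics/top0.png

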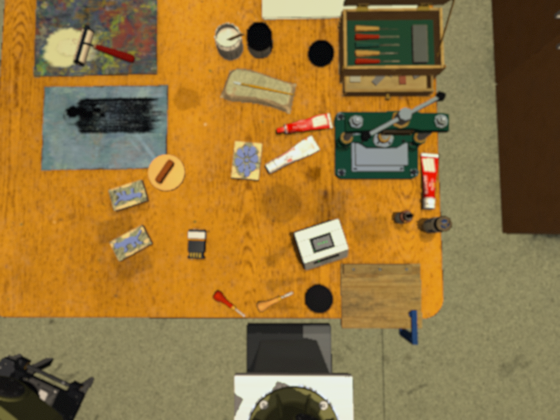

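The top view shows the dock at about (320,243), with the full pack in its bay at (322,242). The flat pack is at (197,244), and the bottles are at (403,217) and (435,224). I'll zoom in next.

```bash
cat > h.py <<'E'
import numpy as np, cv2
from cell import manip, optics
def ray(n,uv,z):
    c=optics.get_calibration(n);K,R,t=c["intrinsics"],c["R"],c["t"]
    C=-R.T@t; d=R.T@np.linalg.inv(K)@np.array([uv[0],uv[1],1.])
    return C+d*(z-C[2])/d[2]
def proj(n,X):
    c=optics.get_calibration(n);p=c["intrinsics"]@(c["R"]@np.asarray(X,float)+c["t"]);return p[:2]/p[2]
def pts(n,d):
    c=optics.get_calibration(n);K=c["intrinsics"]
    v,u=np.mgrid[0:420,0:560]
    P=np.stack([(u-K[0,2])/K[0,0]*d,(v-K[1,2])/K[1,1]*d,d],-1)
    return (P-c["t"])@c["R"]
E
python3 - <<'E'
from h import *
a=np.load("top0.npz");p=a["p"];d=a["d"]
X=pts("top",d)
for nm,(u0,v0,u1,v1) in {"dock":(285,210,360,275),"flat":(177,222,217,267)}.items():
    s=p[v0:v1,u0:u1,::-1]; k=min(800//(u1-u0),600//(v1-v0)); cv2.imwrite(f"pics/z_{nm}.png",cv2.resize(s,None,fx=k,fy=k,interpolation=cv2.INTER_NEAREST)); print(nm,k)
print(np.round(X[240:247:2,180:216:2,2]))
print(np.round(X[243,285:360:3,2]),np.round(X[215:275:3,322,2]))
m=((X[...,2]>78)&(X[...,2]<90)).astype(np.uint8);m[:200]=0;m[280:]=0;m[:,:285]=0;m[:,360:]=0
cs,_=cv2.findContours(m,cv2.RETR_EXTERNAL,cv2.CHAIN_APPROX_NONE);c=max(cs,key=cv2.contourArea)
P=np.array([ray("top",q[0],84)[:2] for q in c],np.float32)
print("dock top",cv2.minAreaRect(P))
m=((X[...,2]>92)&(X[...,2]<104)).astype(np.uint8);m[:200]=0;m[280:]=0;m[:,:285]=0;m[:,360:]=0
ys,xs=np.nonzero(m);P=np.array([ray("top",(x,y),96)[:2] for x,y in zip(xs,ys)],np.float32)
print("full",len(P),cv2.minAreaRect(P),P.mean(0))
m=((X[...,2]>18)&(X[...,2]<40)).astype(np.uint8);m[:222]=0;m[267:]=0;m[:,:177]=0;m[:,217:]=0
ys,xs=np.nonzero(m);P=np.array([ray("top",(x,y),28)[:2] for x,y in zip(xs,ys)],np.float32)
print("flat",len(P),cv2.minAreaRect(P),P.mean(0))
E
```

```text
dock 9
flat 13
[[-1. -2.  2. -1. 27. 27. 29. 31. 28. 28. 27. 28. 28. -3.  0. -2. -1.  4.]
 [ 4. -1.  2.  0. 28. 25. 28. 28. 26. 29. 28. 27. 26. -2.  1. -1.  2.  2.]
 [ 1.  2.  1. -1. 31. 28. 25. 29. 25. 30. 31. 32. 23. -0. -2.  3.  1.  0.]
 [-0. -1.  2.  2. 27. 24. 29. 30. 28. 28. 28. 29. 22. -2. -1.  3.  2.  4.]]
[  3.   2.   1.   4.  87.  84.  83.  86.  79.  89.  95.  95. 100.  98.
 100.  97.  85.  86.  83.  82.  84.   0.   1.   2.  -1.] [ 3. -4. -1. 83. 81. 87. 83. 80. 93. 99. 99. 92. 84. 83. 81. 68. 46.  4.
 -2. -2.]
dock top ((507.53472900390625, -70.30895233154297), (83.90113830566406, 119.7450180053711), 17.813264846801758)
full 195 ((504.1907653808594, -71.44839477539062), (27.129255294799805, 45.09263610839844), 18.286283493041992) [503.9865   -71.466545]
flat 496 ((501.91845703125, 262.7271423339844), (48.07113265991211, 78.84467315673828), 87.54448699951172) [502.02597 262.50882]
```

View pics/z_dock.png

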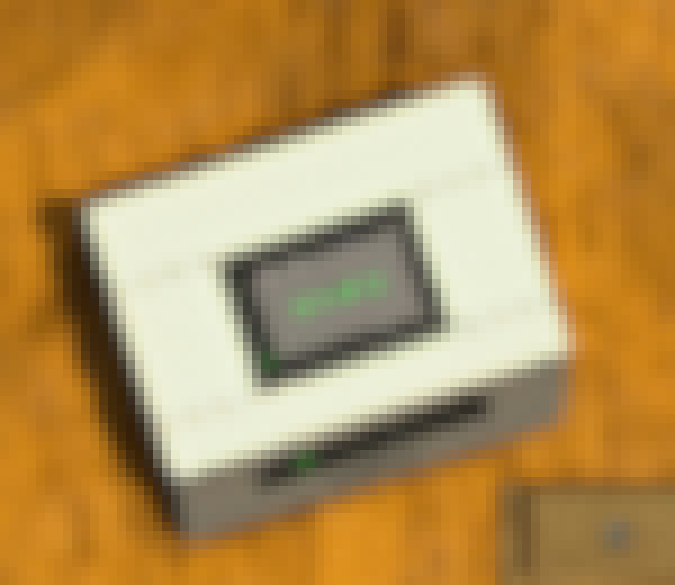

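View pics/z_flat.png

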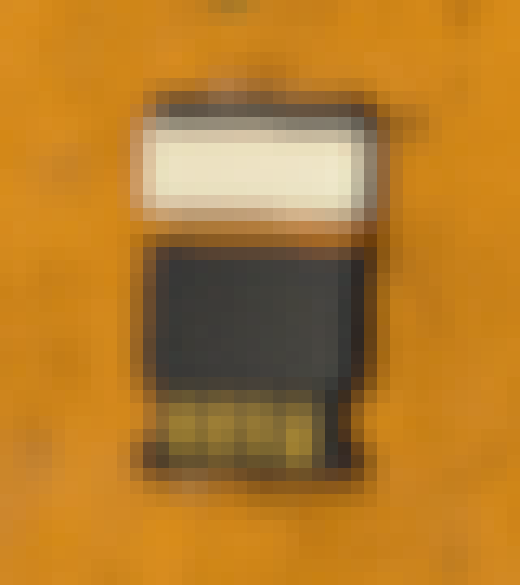

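Run:
```python
from h import *
R={}
for n,box in (("top",(285,205,360,280)),("scene",(262,215,332,285))):
    a=np.load(f"{n}0.npz");p=a["p"];d=a["d"];X=pts(n,d)
    u0,v0,u1,v1=box
    B=np.zeros((420,560),bool);B[v0:v1,u0:u1]=1
    w=p.min(2)>(150 if n=="top" else 110)
    m=(w&B&(np.abs(X[...,2]-84)<12)).astype(np.uint8)
    cs,_=cv2.findContours(m,cv2.RETR_EXTERNAL,cv2.CHAIN_APPROX_NONE);c=cv2.convexHull(max(cs,key=cv2.contourArea))
    P=np.array([ray(n,q[0],84)[:2] for q in c],np.float32)
    r=cv2.minAreaRect(P);print(n,r)
    dd=np.deg2rad(18);print(" bay via top rect",np.array(r[0])-4*np.array([np.cos(dd),np.sin(dd)]))
a=np.load("top0.npz");p=a["p"];d=a["d"];X=pts("top",d)
# things higher than 50mm near the right
for nm,(u0,v0,u1,v1) in {"drier":(390,205,414,226),"tint":(418,213,455,236)}.items():
    S=X[v0:v1,u0:u1];k=S[...,2]>60;print(nm,S[k].mean(0),S[k].min(0),S[k].max(0))
s=np.load("scene0.npz")["p"][180:300,180:420,::-1];cv2.imwrite("pics/z_scene.png",cv2.resize(s,None,fx=3.3,fy=3.3,interpolation=cv2.INTER_CUBIC))
# obstacles in neighbourhood of flat
k=(X[...,2]>8)&(X[...,0]>350)&(X[...,0]<620)&(X[...,1]>130)&(X[...,1]<360)
n,l,st,ce=cv2.connectedComponentsWithStats(k.astype(np.uint8))
for i in range(1,n):
    if st[i,4]>40: print(st[i],X[l==i].min(0).round(),X[l==i].max(0).round())
```

```text
top ((508.8647155761719, -70.72123718261719), (81.62092590332031, 118.14627838134766), 17.813264846801758)
 bay via top rect [505.06048951 -71.95730516]
scene ((501.4778137207031, -79.11492156982422), (94.37222290039062, 118.67180633544922), 17.815950393676758)
 bay via top rect [497.67358766 -80.35098955]
drier [ 568.69991391 -280.1229762   118.36139502] [ 493.99537357 -307.74537449   60.04403252] [ 586.7987314    34.86726854 1178.29534883]
tint [ 549.56158512 -367.77119494  108.51294245] [ 493.99537357 -397.09402842   60.47166619] [ 570.52602222   34.86726854 1178.29534883]
[187 229  19  30 517] [463. 239.   8.] [542. 287.  35.]
[212 291  15  10 104] [350. 181.  10.] [375. 218.  29.]
```

View pics/z_scene.png

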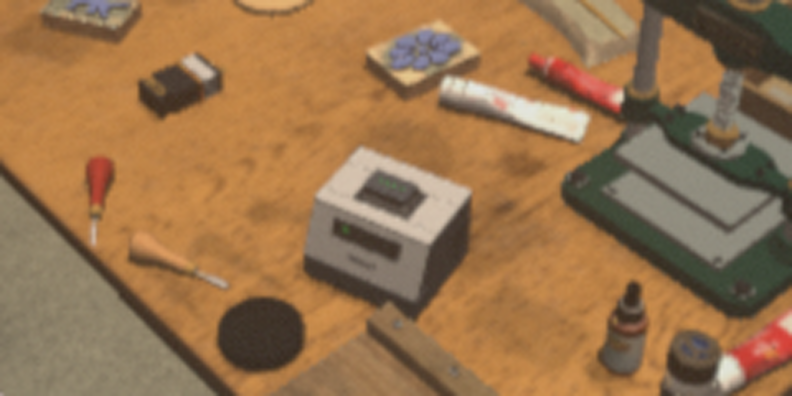

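```bash
cat >> h.py <<'E'
def go(x,y,z,yaw,base=None):
    s=manip.read_state() if base is None else base
    p=s["eef_pos"];ps=s["eef_rot"][2]
    R=cv2.Rodrigues(np.array([0,0,ps]))[0]@np.diag([1.,-1,-1])
    d=R.T@(np.array([x,y,z])-p); tw=-((yaw-ps+np.pi)%(2*np.pi)-np.pi)
    print("go",np.round(d,1),"twist",round(tw,3))
def st():
    s=manip.read_state()
    print(round(s["clock"],2),"pos",s["eef_pos"].round(1),"rot",s["eef_rot"].round(3),"F",s["wrist_force"].round(1),"gap",round(s["finger_gap"],1),"q",s["joints"].round(2))
E
python3 -c "
from h import *
go(504.5,-71.7,150,3.454)"
```

```text
go [-491.8 -416.5   34.9] twist -0.718
```

Request:
jog_arm(deltas="-49 -42 0 -0.07 0; -98 -83 0 -0.14 0; -147 -125 0 -0.22 0; -196 -166 0 -0.29 0; -245 -208 0 -0.36 0; -295 -250 0 -0.43 0; -344 -291 7 -0.5 0; -393 -333 14 -0.57 0; -443 -375 25 -0.65 0; -491.8 -416.5 35 -0.718 0", squeeze=20)

```text
clock: 1.35
eef_pos: [495.5, -54.2, 153.4]
eef_rot: [3.142, 0.0, -2.827]
wrist_force: [0.9, -0.7, 0.7]
finger_gap: 0.6
```

```bash
python3 -c "
from h import *
st();go(504.5,-71.7,150,3.454)"
```

```text
1.35 pos [495.5 -54.2 153.4] rot [ 3.142  0.    -2.827] F [ 0.9 -0.7  0.7] gap 0.6 q [-0.18  0.22  1.7   0.    1.22 -2.07]
go [ -3.2 -19.4   3.4] twist 0.002
```

Request:
jog_arm(deltas="0 0 0 0 0; 0 0 0 0 0; 0 0 10 0 0; 0 0 20 0 0; 0 0 28 0 0; 0 0 32 0 0; 0 0 34 0 0; 0 0 35 0 0; 0 0 35 0 0; 0 0 35 0 0")

```text
clock: 2.6
eef_pos: [495.0, -52.2, 118.9]
eef_rot: [-3.141, 0.0, -2.829]
wrist_force: [0.3, 0.2, -0.0]
finger_gap: 0.4
```

```bash
python3 -c "
from h import *
st();go(504.5,-71.7,110,3.454)"
```

```text
2.6 pos [495.  -52.2 118.9] rot [-3.141  0.    -2.829] F [ 0.3  0.2 -0. ] gap 0.4 q [-0.18  0.25  1.75 -0.    1.14 -2.06]
go [ -3.  -21.5   8.9] twist -0.0
```

Request:
jog_arm(deltas="-1.5 -10 0 0 0; -3 -21.5 0 0 0; -3 -21.5 0 0 0; -3 -21.5 5 0 0; -3 -21.5 8 0 0; -3 -21.5 9 0 0; -3 -21.5 10 0 0; -3 -21.5 11 0 0; -3 -21.5 12 0 0; -3 -21.5 12 0 0")

```text
clock: 3.85
eef_pos: [504.4, -71.7, 106.7]
eef_rot: [3.142, -0.0, -2.829]
wrist_force: [-0.3, 0.2, 0.2]
finger_gap: 0.1
```

```bash
python3 -c "
from h import *
st();go(504.5,-71.7,110,3.454)"
```

```text
3.85 pos [504.4 -71.7 106.7] rot [ 3.142 -0.    -2.829] F [-0.3  0.2  0.2] gap 0.1 q [-0.21  0.29  1.73 -0.    1.12 -2.1 ]
go [-0.1 -0.  -3.3] twist -0.0
```

Request:
jog_arm(deltas="0 0 0.5 0 0; 0 0 1 0 0; 0 0 1.5 0 0; 0 0 2 0 0; 0 0 2.5 0 0; 0 0 3 0 0; 0 0 3.5 0 0; 0 0 4 0 0; 0 0 4 0 0; 0 0 4 0 0")

```text
clock: 5.1
eef_pos: [504.4, -71.7, 102.7]
eef_rot: [-3.142, 0.0, -2.829]
wrist_force: [-0.5, -0.2, -0.2]
finger_gap: 0.6
```

Run:
```python
from h import *
st()
p,d=optics.camera("scene");s=p[180:300,220:340,::-1];cv2.imwrite("pics/a1.png",cv2.resize(s,None,fx=5,fy=5,interpolation=cv2.INTER_CUBIC))
```

```text
5.1 pos [504.4 -71.7 102.7] rot [-3.142  0.    -2.829] F [-0.5 -0.2 -0.2] gap 0.6 q [-0.21  0.3   1.73 -0.    1.12 -2.1 ]
```

View pics/a1.png

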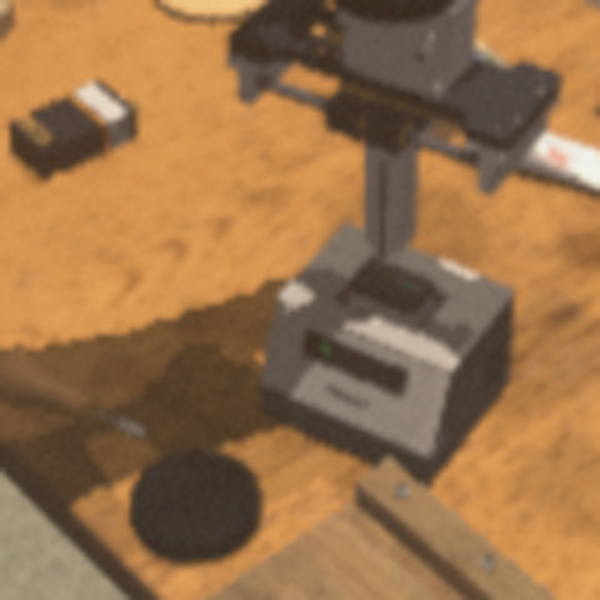

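Run:
```python
from h import *
f=lambda n,X:(proj(n,X)-np.array([220,180]))*5
for X in [(504.4,-71.7,88.7),(504.4,-71.7,96),(504.4,-71.7,84)]: print(X,f("scene",X))
p,d=optics.camera("top");X=pts("top",d)
cv2.imwrite("pics/a2.png",cv2.resize(p[205:280,285:360,::-1],None,fx=8,fy=8,interpolation=cv2.INTER_CUBIC))
p,d=optics.camera("scene");X=pts("scene",d)
for v in range(215,245,3): print(v,[tuple(X[v,u].round().astype(int)) for u in (292,298,304)])
```

```text
(504.4, -71.7, 88.7) [383.98110682 284.64148849]
(504.4, -71.7, 96) [384.0869377 275.5785807]
(504.4, -71.7, 84) [383.91336572 290.4425489 ]
215 [(np.int64(634), np.int64(97), np.int64(-2)), (np.int64(496), np.int64(-85), np.int64(187)), (np.int64(667), np.int64(70), np.int64(-3))]
218 [(np.int64(623), np.int64(85), np.int64(-2)), (np.int64(497), np.int64(-84), np.int64(174)), (np.int64(652), np.int64(55), np.int64(1))]
221 [(np.int64(610), np.int64(70), np.int64(2)), (np.int64(497), np.int64(-84), np.int64(163)), (np.int64(644), np.int64(45), np.int64(-2))]
224 [(np.int64(602), np.int64(61), np.int64(-2)), (np.int64(498), np.int64(-83), np.int64(151)), (np.int64(632), np.int64(33), np.int64(-1))]
227 [(np.int64(531), np.int64(-19), np.int64(78)), (np.int64(495), np.int64(-87), np.int64(144)), (np.int64(625), np.int64(26), np.int64(-6))]
230 [(np.int64(520), np.int64(-33), np.int64(81)), (np.int64(495), np.int64(-87), np.int64(132)), (np.int64(613), np.int64(12), np.int64(-3))]
233 [(np.int64(511), np.int64(-42), np.int64(81)), (np.int64(515), np.int64(-65), np.int64(94)), (np.int64(537), np.int64(-68), np.int64(83))]
236 [(np.int64(492), np.int64(-65), np.int64(95)), (np.int64(503), np.int64(-78), np.int64(97)), (np.int64(516), np.int64(-90), np.int64(98))]
239 [(np.int64(488), np.int64(-68), np.int64(88)), (np.int64(498), np.int64(-84), np.int64(93)), (np.int64(509), np.int64(-98), np.int64(96))]
242 [(np.int64(484), np.int64(-73), np.int64(81)), (np.int64(493), np.int64(-90), np.int64(88)), (np.int64(507), np.int64(-101), np.int64(87))]
```

View pics/a2.png

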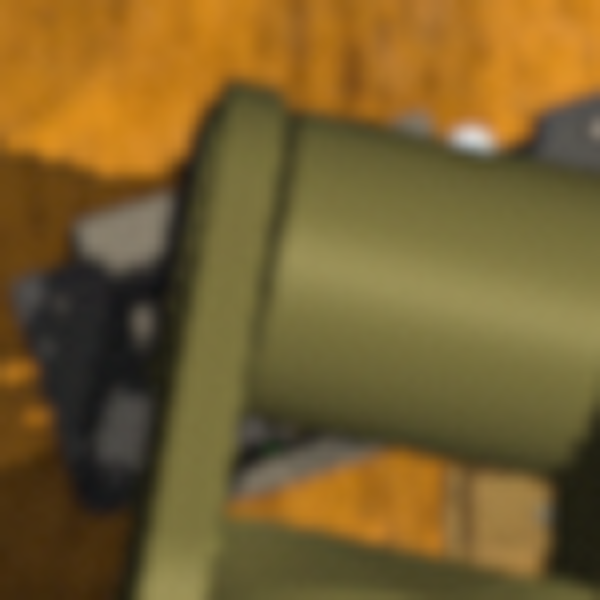

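Run:
```python
from h import *
print([a for a in dir(manip) if a[0]!="_"],manip.tcp_to_tips)
p,d=optics.camera("scene");X=pts("scene",d)
cv2.imwrite("pics/a3.png",cv2.resize(p[195:255,265:345,::-1],None,fx=10,fy=10,interpolation=cv2.INTER_CUBIC))
print(np.round(X[224:246,288:312,2]).astype(int))
```

```text
['Unreachable', 'read_state', 'tcp_to_tips'] 14.0
[[ -3  -4  -4  -2  -6 143 143 956 147 151 153 157 156 150 145  -1  -5  -2
   -1  -5   3   2   0  -3]
 [ -2  82  82  -4   0 144 141 146 145 145 151 148 149 147 142  -3  -2  -2
   -5  -4  -7   0  -1  -1]
 [ 81  81  82  80  81 138 139 142 139 145 143 149 145 141 140  -5  -2  -2
   -1  -2   0  -5  -4  -2]
 [ 83  80 956  81  82 137 133 138 135 138 138 143 142 139 135  -7  -2  -4
   -2  -2  -3  -1  -1  -4]
 [ 77  83  83  79  83 131 132 132 136 138 137 140 139 131   1   1  -4  -2
    0   1  -5  -1  -3  -5]
 [ 83  83  83  81  81  82 125 130 126 128 135 133 135  83  -1  -1  -3   2
   -6  -4   0  -6  -2  -3]
 [ 83  80  85  83  82  83  79 128 124 130 128 131 129  80  78  81  -4  -1
    1  -4  -1  -5   1  -2]
 [ 80  80  83  85  81  85  96  82 120 122 127  77  86  84  78  81  83  79
   81   1  -1  -1  -3  -2]
 [ 84  83  82  82  80  94  97  98  96  82  79  88  83  82  83  79  79  83
   83  85  83   0  -4  -3]
 [ 82  85  87  82  81  95  91  98  95  93  94  95  82  81  84  82  81  83
   83  84  82  82  85  82]
 [ 82  83  80  79  95  96  95  95  95  9
[... 472 characters left out ...]
78  84  88  92  90  90  93  93  97  98  96  93  96  98  94  94  93
   88  79  79  81  83  83]
 [ 80  75  80  82  85  85  89  88  91  90  94  94 956  99  98  95  91  88
   83  74  80  85  83  81]
 [ 84  83  76  79  81  82  84  86  87  89  91  92  94  95  95  92  88  87
   80  75  80  79  81  84]
 [ 81  84  82  81  84  79  79  83  87  84  85  90  88  90  95  91  86  81
   76  82  84  81  84  87]
 [ 82  85  81  85  82  81  79  76  78  80  81  83  83  88  87  85  80  77
   80  86  82  82  79  82]
 [ 83  81  84  83  84  83  84  81  82  84  80  78  82  85  86  83  78  80
   80  82  84  82  81  82]
 [ 80  84  83  80  82  82  83  81  80  83  83  82  78  79  80  78  72  82
   83  83  84  81  80  80]]
```

View pics/a3.png

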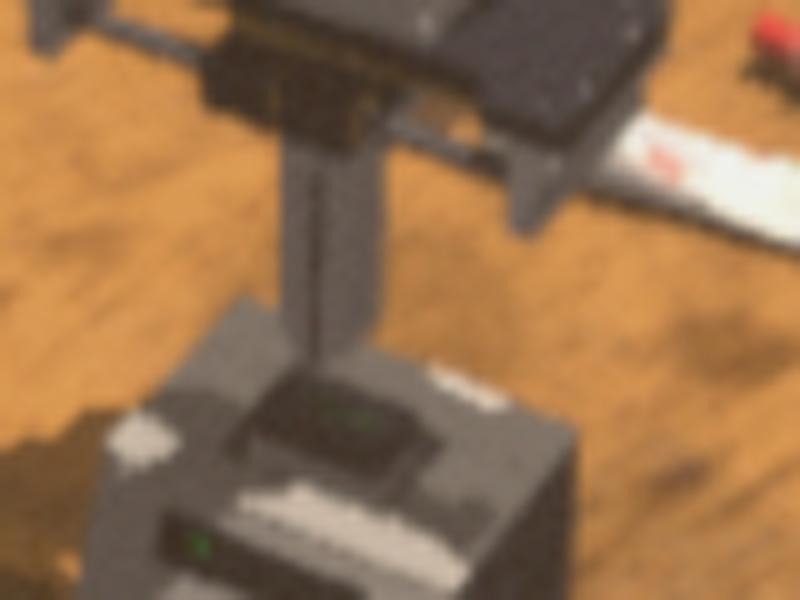

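Run:
```python
from h import *
s=manip.read_state();c=s["eef_pos"];yaw=s["eef_rot"][2];st()
ax=np.array([np.cos(yaw),np.sin(yaw)]);ay=np.array([-ax[1],ax[0]])
for z in (122,140,160):
  print(z,[proj("scene",(*(c[:2]+a*8*ax+b*12.5*ay),z)).round(1).tolist() for a in(-1,1) for b in (-1,1)])
p,d=optics.camera("scene");X=pts("scene",d)
for v in (216,220,224,228): 
    r=X[v,285:315]; k=(r[:,2]>110)&(r[:,2]<250); print(v,285+np.nonzero(k)[0][[0,-1]], np.median(r[k],0).round(1))
```

```text
5.3 pos [504.4 -71.7 102.7] rot [-3.142  0.    -2.829] F [ 0.5 -0.3  0. ] gap 0.7 q [-0.21  0.3   1.73  0.    1.12 -2.1 ]
122 [[294.6, 225.6], [301.9, 228.5], [291.9, 228.6], [299.2, 231.6]]
140 [[294.6, 221.0], [302.0, 223.8], [291.9, 224.0], [299.3, 226.9]]
160 [[294.7, 215.7], [302.2, 218.6], [291.9, 218.7], [299.4, 221.6]]
216 [293 303] [498.1 -83.2 177.3]
220 [293 303] [497.9 -85.9 162.7]
224 [293 302] [496.3 -82.2 147.4]
228 [293 301] [498.4 -82.6 135.2]
```

Run:
```python
from h import *
for n,b in (("scene",(85,100,130,175)),("top",(0,340,100,420))):
    a=np.load(f"{n}0.npz");X=pts(n,a["d"]);u0,v0,u1,v1=b
    S=X[v0:v1,u0:u1].reshape(-1,3);print(np.percentile(S[:,2],[1,5,10,50,90]))
    k=(np.abs(S[:,0]-217)<70)&(np.abs(S[:,1]-505)<70)&(S[:,2]>120);print(n,k.sum(),np.percentile(S[k],[0,5,50,95],axis=0).round())
n="scene";p=np.load("scene0.npz")["p"];cv2.imwrite("pics/z_g.png",cv2.resize(p[80:180,70:140,::-1],None,fx=6,fy=6,interpolation=cv2.INTER_CUBIC))
for z in (171,204): print(z,[((proj("scene",(217-.395*s*53,505+-.9187*s*53,z))-[70,80])*6).round() for s in(-1,1)])
```

```text
[-761.51117269 -755.15238155 -751.91887989 -229.03711443  406.1561052 ]
scene 843 [[153. 435. 200.]
 [166. 438. 220.]
 [207. 464. 344.]
 [265. 546. 405.]]
[-750.68926042 -746.9196411  -744.77462334  312.24585346  488.87519063]
top 3331 [[166. 435. 204.]
 [189. 439. 248.]
 [245. 468. 347.]
 [274. 561. 516.]]
171 [array([283., 485.]), array([284., 585.])]
204 [array([268., 435.]), array([268., 534.])]
```

View pics/z_g.png

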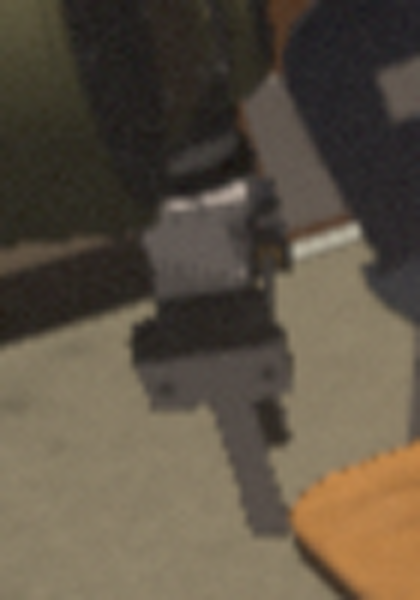

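The views disagree with the reported height. The closed fingertips appear at z≈122 (scene pixel (299,231.6)), while the reported TCP is at z=102.7. In the start picture the tip is also about 33 mm higher than the state says, and x and y agree. There was no contact force either, so I'll take tip z ≈ eef_z + 19 and calibrate that by touch.

Request:
jog_arm(deltas="0 0 6 0 0; 0 0 12 0 0; 0 0 18 0 0; 0 0 21 0 0; 0 0 23 0 0; 0 0 25 0 0; 0 0 26 0 0; 0 0 27 0 0; 0 0 28 0 0; 0 0 28 0 0")

```text
clock: 6.6
eef_pos: [504.6, -71.7, 75.1]
eef_rot: [-3.141, 0.001, -2.829]
wrist_force: [-0.5, 0.5, 4.7]
finger_gap: 0.2
```

```bash
python3 -c "
from h import *
st()"
```

```text
6.6 pos [504.6 -71.7  75.1] rot [-3.141e+00  1.000e-03 -2.829e+00] F [-0.5  0.5  4.7] gap 0.2 q [-0.21  0.33  1.75 -0.    1.05 -2.1 ]
```

Contact shows 4.7 N at eef_z 75, so the offset is confirmed. I'll press to the stop, pause and retract.

Request:
jog_arm(deltas="0 0 1 0 0; 0 0 2 0 0; 0 0 3 0 0; 0 0 4 0 0; 0 0 5 0 0; 0 0 5 0 0; 0 0 5 0 0; 0 0 5 0 0; 0 0 5 0 0; 0 0 5 0 0")

```text
clock: 7.85
eef_pos: [504.6, -71.8, 70.2]
eef_rot: [-3.141, 0.001, -2.829]
wrist_force: [-1.3, 0.1, 5.8]
finger_gap: 0.4
```

```bash
python3 -c "
from h import *
st()"
```

```text
7.85 pos [504.6 -71.8  70.2] rot [-3.141e+00  1.000e-03 -2.829e+00] F [-1.3  0.1  5.8] gap 0.4 q [-0.21  0.34  1.76 -0.    1.04 -2.1 ]
```

Request:
jog_arm(deltas="0 0 0.5 0 0; 0 0 1 0 0; 0 0 1.5 0 0; 0 0 2 0 0; 0 0 2 0 0; 0 0 2 0 0; 0 0 2 0 0; 0 0 2 0 0; 0 0 2 0 0; 0 0 2 0 0")

```text
clock: 9.1
eef_pos: [505.6, -71.9, 69.7]
eef_rot: [-3.14, 0.003, -2.829]
wrist_force: [-5.0, 1.8, 19.9]
finger_gap: 0.5
```

Request:
jog_arm(deltas="0 0 -6 0 0; 0 0 -20 0 0; 0 0 -40 0 0; 0 0 -60 0 0; 0 0 -65 0 40; 0 0 -65 0 94; 0 0 -65 0 94; 0 0 -65 0 94; 0 0 -65 0 94; 0 0 -65 0 94")

```text
clock: 10.35
eef_pos: [504.4, -71.7, 132.6]
eef_rot: [3.141, -0.0, -2.829]
wrist_force: [0.8, -0.6, -0.0]
finger_gap: 57.1
```

Run:
```python
from h import *
st()
p,d=optics.camera("scene");X=pts("scene",d)
cv2.imwrite("pics/a4.png",cv2.resize(p[185:255,265:345,::-1],None,fx=8,fy=8,interpolation=cv2.INTER_CUBIC))
```

```text
10.35 pos [504.4 -71.7 132.6] rot [ 3.141 -0.    -2.829] F [ 0.8 -0.6 -0. ] gap 57.1 q [-0.21  0.26  1.7  -0.    1.18 -2.1 ]
```

View pics/a4.png

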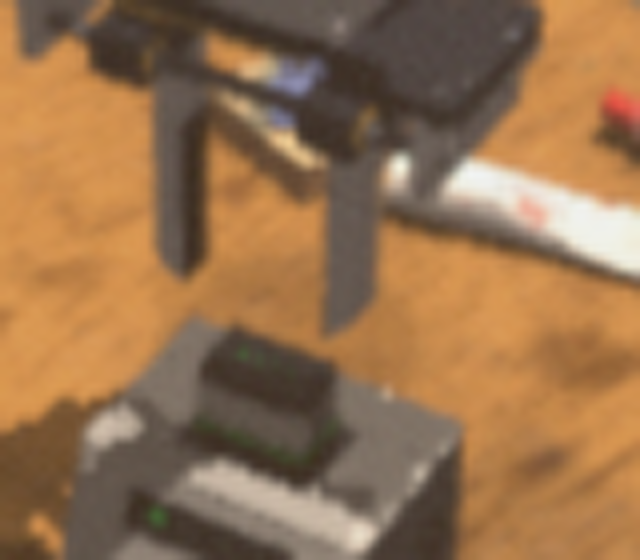

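The pack has sprung up: its cap is at about (268,365)/8 in the crop and the green band is visible above the bay. I'll grip it now.

Request:
jog_arm(deltas="0 0 0 0 80; 0 0 5 0 80; 0 0 20 0 80; 0 0 35 0 80; 0 0 50 0 80; 0 0 58 0 80; 0 0 60 0 80; 0 0 60 0 60; 0 0 60 0 40; 0 0 60 0 40", squeeze=20)

```text
clock: 11.65
eef_pos: [504.6, -71.7, 73.0]
eef_rot: [-3.141, 0.001, -2.829]
wrist_force: [-0.2, -0.2, -0.1]
finger_gap: 53.7
```

Request:
jog_arm(deltas="0 0 0 0 40; 0 0 0 0 40; 0 0 0 0 40; 0 0 0 0 40; 0 0 0 0 40; 0 0 0 0 40; 0 0 -5 0 40; 0 0 -10 0 40; 0 0 -15 0 40; 0 0 -15 0 40")

```text
clock: 12.9
eef_pos: [504.6, -71.7, 88.1]
eef_rot: [-3.141, 0.001, -2.829]
wrist_force: [0.5, 0.3, -1.7]
finger_gap: 45.6
```

Run:
```python
from h import *
st()
p,d=optics.camera("scene");X=pts("scene",d)
cv2.imwrite("pics/a5.png",cv2.resize(p[185:255,265:345,::-1],None,fx=8,fy=8,interpolation=cv2.INTER_CUBIC))
```

```text
12.9 pos [504.6 -71.7  88.1] rot [-3.141e+00  1.000e-03 -2.829e+00] F [ 0.5  0.3 -1.7] gap 45.6 q [-0.21  0.32  1.74  0.    1.08 -2.1 ]
```

View pics/a5.png

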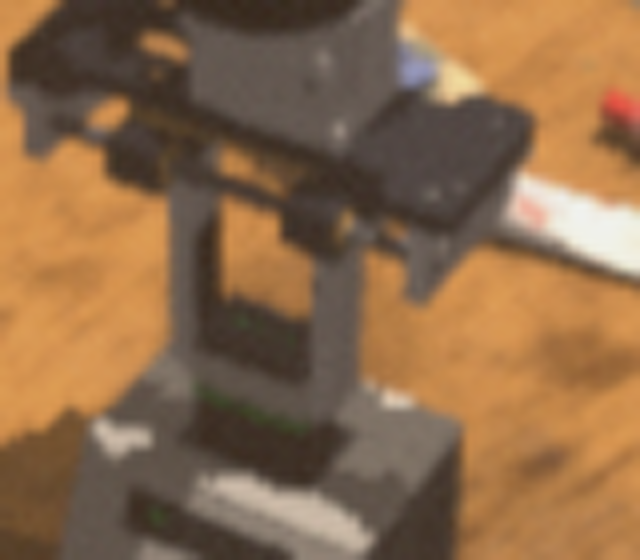

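Run:
```python
from h import *
go(475,-235,135,3.1); go(475,-235,40,3.1)
```

```text
go [  78.2 -146.4  -47.2] twist 0.354
go [  78.2 -146.4   47.8] twist 0.354
```

Request:
jog_arm(deltas="0 0 -15 0 40; 0 0 -32 0 40; 0 0 -47 0 40; 0 0 -50 0 40; 13 -24 -50 0.06 40; 26 -49 -50 0.12 40; 39 -73 -50 0.18 40; 52 -98 -50 0.24 40; 65 -122 -50 0.3 40; 78.2 -146.4 -50 0.354 40")

```text
clock: 14.2
eef_pos: [474.6, -235.8, 137.5]
eef_rot: [3.141, -0.0, 3.098]
wrist_force: [0.6, 0.3, -1.5]
finger_gap: 45.9
```

Run:
```python
from h import *
st();go(475,-235,34.5,3.1)
```

```text
14.2 pos [ 474.6 -235.8  137.5] rot [ 3.141 -0.     3.098] F [ 0.6  0.3 -1.5] gap 45.9 q [-0.53  0.3   1.64 -0.    1.21 -2.06]
go [ -0.4   0.9 103. ] twist -0.002
```

Request:
jog_arm(deltas="0 0 20 0 40; 0 0 40 0 40; 0 0 60 0 40; 0 0 80 0 40; 0 0 92 0 40; 0 0 97 0 40; 0 0 100 0 40; 0 0 101.5 0 40; 0 0 102.5 0 40; 0 0 103 0 40")

```text
clock: 15.45
eef_pos: [475.0, -235.1, 34.9]
eef_rot: [-3.141, 0.0, 3.1]
wrist_force: [-0.1, -0.1, -1.8]
finger_gap: 46.3
```

Request:
jog_arm(deltas="0 0 0.3 0 40; 0 0 0.6 0 40; 0 0 0.9 0 40; 0 0 1.2 0 40; 0 0 1.5 0 40; 0 0 1.5 0 40; 0 0 1.5 0 40; 0 0 1.5 0 40; 0 0 1.5 0 40; 0 0 1.5 0 40")

```text
clock: 16.7
eef_pos: [475.0, -235.1, 33.2]
eef_rot: [-3.142, 0.0, 3.1]
wrist_force: [-0.4, 0.6, -1.4]
finger_gap: 45.7
```

Request:
jog_arm(deltas="0 0 0.3 0 40; 0 0 0.6 0 40; 0 0 0.9 0 40; 0 0 1.2 0 40; 0 0 1.2 0 40; 0 0 1.2 0 40; 0 0 1.2 0 40; 0 0 1.2 0 40; 0 0 1.2 0 40; 0 0 1.2 0 40")

```text
clock: 17.95
eef_pos: [475.3, -235.3, 32.8]
eef_rot: [-3.141, 0.001, 3.1]
wrist_force: [-1.9, 0.3, 8.1]
finger_gap: 45.9
```

Request:
jog_arm(deltas="0 0 -0.8 0 40; 0 0 -0.8 0 50; 0 0 -0.8 0 60; 0 0 -0.8 0 70; 0 0 -0.8 0 80; 0 0 -0.8 0 80; 0 0 -0.8 0 80; 0 0 -20 0 80; 0 0 -50 0 80; 0 0 -90 0 80")

```text
clock: 19.2
eef_pos: [474.5, -234.8, 122.4]
eef_rot: [3.141, -0.001, 3.1]
wrist_force: [0.2, -0.0, -0.7]
finger_gap: 80.1
```

Run:
```python
from h import *
st();go(475,262,130,3.1)
p,d=optics.camera("scene");X=pts("scene",d)
cv2.imwrite("pics/a6.png",cv2.resize(p[170:320,240:440,::-1],None,fx=4,fy=4,interpolation=cv2.INTER_CUBIC))
```

```text
19.2 pos [ 474.5 -234.8  122.4] rot [ 3.141e+00 -1.000e-03  3.100e+00] F [ 0.2 -0.  -0.7] gap 80.1 q [-0.53  0.32  1.65 -0.    1.17 -2.06]
go [ 20.3 496.4  -7.6] twist -0.0
```

View pics/a6.png

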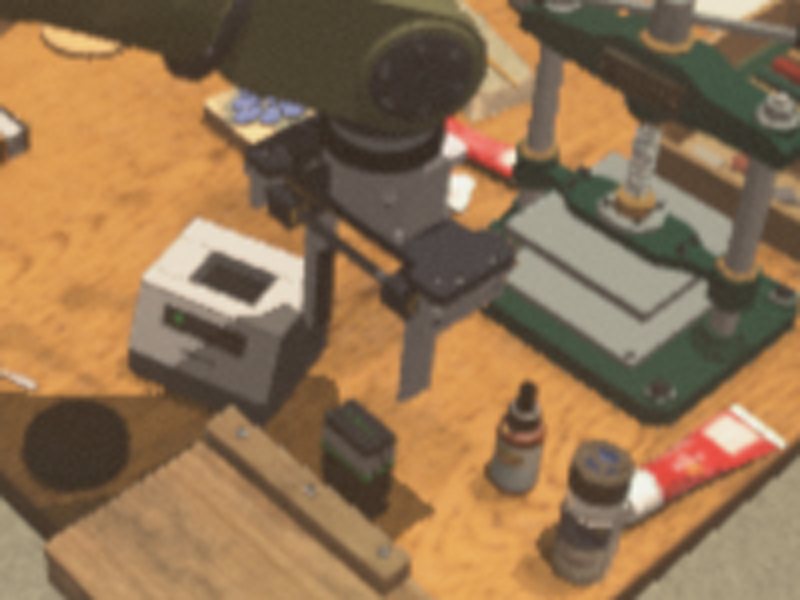

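The full pack stands upright at about (358,455)/4 in the crop, and the bay is empty. Next I'll refine the flat pack's pose.

Run:
```python
from h import *
for n,b in (("top",(177,222,217,267)),("scene",(215,190,255,220))):
    a=np.load(f"{n}0.npz");X=pts(n,a["d"]);u0,v0,u1,v1=b
    S=X[v0:v1,u0:u1].reshape(-1,3)
    k=(S[:,2]>22)&(S[:,2]<34)
    vv,uu=np.mgrid[v0:v1,u0:u1];P=np.array([ray(n,(u,v),28)[:2] for u,v in zip(uu.ravel()[k],vv.ravel()[k])],np.float32)
    w,V=np.linalg.eigh(np.cov(P.T));v=V[:,1]*np.sign(V[0,1])
    print(n,len(P),P.mean(0),np.sqrt(12*w),np.degrees(np.arctan2(v[1],v[0])),cv2.minAreaRect(P))
go(526,261.5,130,3.1)
```

```text
top 483 [502.09918 262.76093] [45.86773825 78.5869301 ] -1.7980114161596852 ((502.624267578125, 262.9464111328125), (46.59226989746094, 78.40714263916016), 89.9725341796875)
scene 177 [499.24454 253.04236] [47.4130443 79.9768154] 1.3997844050156676 ((499.2049560546875, 251.55538940429688), (82.91280364990234, 48.74944305419922), 0.7272953391075134)
go [-28.7 499.1  -1.8] twist -0.0
```

Request:
jog_arm(deltas="-2 40 -4 0 85; -5 88 -4 0 85; -8 140 -4 0 85; -11 195 -4 0 85; -14 250 -4 0 85; -17 305 -4 0 85; -20 360 -4 0 85; -24 415 -4 0 85; -27 460 -4 0 85; -28.7 499 -4 0 85", squeeze=4)

```text
clock: 20.5
eef_pos: [524.4, 264.1, 125.8]
eef_rot: [3.142, 0.0, 3.1]
wrist_force: [-0.2, -1.0, 0.5]
finger_gap: 85.2
```

Run:
```python
from h import *
st();go(526,261.5,0,3.1)
p,d=optics.camera("scene");X=pts("scene",d)
cv2.imwrite("pics/a7.png",cv2.resize(p[140:240,180:320,::-1],None,fx=5,fy=5,interpolation=cv2.INTER_CUBIC))
```

```text
20.5 pos [524.4 264.1 125.8] rot [3.142 0.    3.1  ] F [-0.2 -1.   0.5] gap 85.2 q [ 0.4   0.43  1.48  0.    1.23 -1.13]
go [ -1.7  -2.6 125.8] twist 0.0
```

View pics/a7.png

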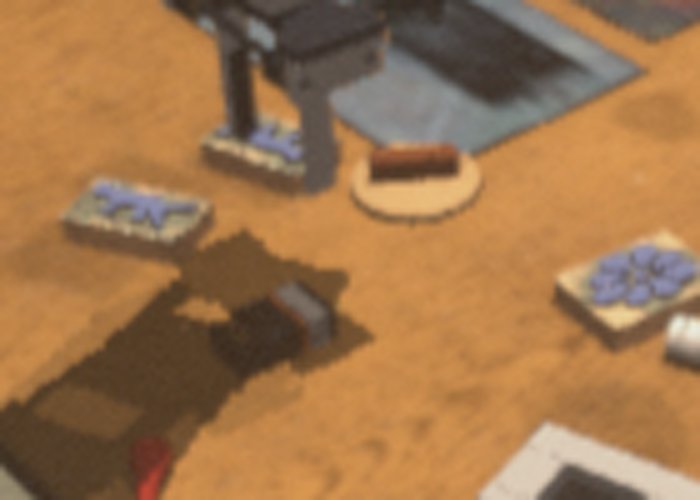

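Request:
jog_arm(deltas="0 0 10 0 85; 0 0 40 0 85; 0 0 75 0 85; 0 0 105 0 85; 0 0 120 0 85; 0 0 130 0 85; 0 0 135 0 85; 0 0 137 0 85; 0 0 138 0 85; 0 0 138 0 85")

```text
clock: 21.8
eef_pos: [524.6, 262.4, -11.6]
eef_rot: [3.141, 0.001, 3.1]
wrist_force: [1.1, 0.4, -0.4]
finger_gap: 84.6
```

Run:
```python
from h import *
st();go(526,261.5,-16,3.1)
p,d=optics.camera("scene");X=pts("scene",d)
cv2.imwrite("pics/a8.png",cv2.resize(p[150:240,200:280,::-1],None,fx=6,fy=6,interpolation=cv2.INTER_CUBIC))
```

```text
21.8 pos [524.6 262.4 -11.6] rot [3.141e+00 1.000e-03 3.100e+00] F [ 1.1  0.4 -0.4] gap 84.6 q [ 0.4   0.61  1.57 -0.    0.96 -1.13]
go [-1.4 -0.9  4.4] twist -0.0
```

View pics/a8.png

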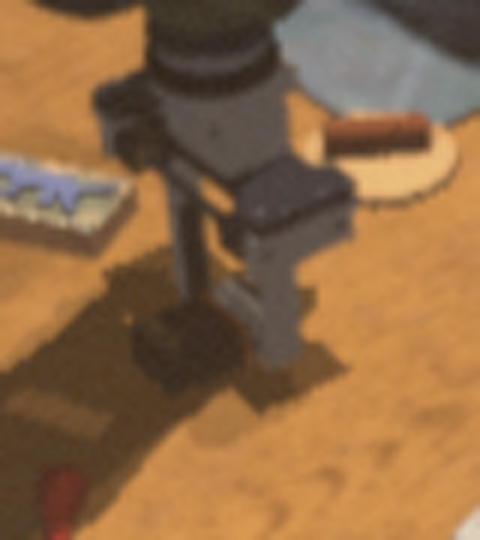

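Request:
jog_arm(deltas="-1.4 0 0 0 60; -1.4 0 0 0 40; -1.4 0 0 0 40; -1.4 0 0 0 40; -1.4 0 0 0 40; -1.4 0 0 0 40; -1.4 0 0 0 40; -1.4 0 0 0 40; -1.4 0 0 0 40; -1.4 0 0 0 40", squeeze=4)

```text
clock: 23.1
eef_pos: [525.9, 262.3, -12.0]
eef_rot: [-3.142, -0.0, 3.1]
wrist_force: [0.1, 0.2, 1.2]
finger_gap: 45.8
```

Run:
```python
from h import *
st()
# arc about pivot, ref point s=64,h=18
s0,h0=64,18
for th in range(0,100,10):
    t=np.radians(th);dx=s0*np.cos(t)-h0*np.sin(t)-s0;dz=s0*np.sin(t)+h0*np.cos(t)-h0
    print(th,"tx",round(-dx,1),"tz",round(-dz,1))
```

```text
23.1 pos [525.9 262.3 -12. ] rot [-3.142 -0.     3.1  ] F [0.1 0.2 1.2] gap 45.8 q [ 0.4   0.61  1.57 -0.    0.96 -1.13]
0 tx -0.0 tz -0.0
10 tx 4.1 tz -10.8
20 tx 10.0 tz -20.8
30 tx 17.6 tz -29.6
40 tx 26.5 tz -36.9
50 tx 36.7 tz -42.6
60 tx 47.6 tz -46.4
70 tx 59.0 tz -48.3
80 tx 70.6 tz -48.2
90 tx 82.0 tz -46.0
```

Request:
jog_arm(deltas="2 -5 0 0 40; 4 -10.5 0 0 40; 4 0 -10.5 0 40; 4 0 -10.5 0 40; 7 0 -15.5 0 40; 10 0 -20.5 0 40; 13.5 0 -25 0 40; 17.5 0 -29 0 40; 22 0 -33 0 40; 26.5 0 -36.5 0 40")

```text
clock: 24.35
eef_pos: [499.1, 263.4, 24.8]
eef_rot: [3.142, 0.0, 3.1]
wrist_force: [-0.5, 0.0, -2.1]
finger_gap: 46.0
```

Run:
```python
from h import *
st()
p,d=optics.camera("scene");X=pts("scene",d)
cv2.imwrite("pics/a9.png",cv2.resize(p[150:240,200:280,::-1],None,fx=6,fy=6,interpolation=cv2.INTER_CUBIC))
```

```text
24.35 pos [499.1 263.4  24.8] rot [3.142 0.    3.1  ] F [-0.5  0.  -2.1] gap 46.0 q [ 0.42  0.51  1.63  0.    1.   -1.11]
```

View pics/a9.png

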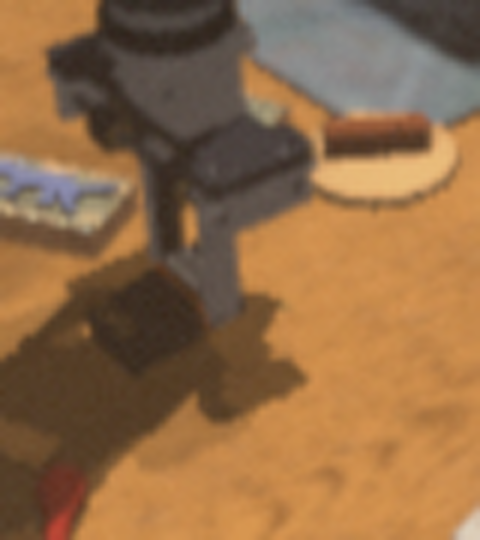

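Run:
```python
from h import *
p,d=optics.camera("scene");X=pts("scene",d)
for v in range(192,216,2): print(v,[ "%d,%d,%d"%tuple(X[v,u]) for u in range(214,242,4)])
```

```text
192 ['500,387,2', '513,381,0', '527,376,-4', '489,281,66', '503,279,60', '486,225,99', '504,227,89']
194 ['493,377,1', '508,374,-3', '520,364,-3', '484,275,63', '495,266,63', '488,229,87', '501,225,83']
196 ['489,372,-2', '500,361,-1', '511,351,-1', '481,272,57', '489,258,61', '487,228,80', '500,224,76']
198 ['482,362,-2', '494,352,-3', '463,269,60', '477,265,55', '485,253,58', '487,230,70', '500,226,66']
200 ['475,350,-1', '453,281,49', '462,270,51', '466,249,61', '482,249,53', '487,231,61', '499,225,58']
202 ['435,279,51', '446,271,49', '455,258,52', '462,243,58', '471,233,59', '487,233,51', '501,230,46']
204 ['462,330,-1', '440,261,50', '449,250,52', '458,239,54', '474,239,45', '487,235,41', '530,276,-4']
206 ['457,323,-4', '435,254,48', '443,241,51', '457,238,46', '472,238,38', '510,273,-1', '519,261,0']
208 ['449,311,-1', '436,257,37', '440,238,46', '456,238,38', '471,238,30', '504,264,-2', '515,255,-2']
210 ['442,300,-1', '452,289,0', '438,236,39', '456,240,28', '487,265,-3', '498,256,-4', '508,246,-3']
212 ['438,294,-4', '447,282,-1', '438,237,30', '-133,-772,955', '479,253,0', '487,239,3', '499,233,0']
214 ['429,280,0', '443,276,-4', '453,266,-3', '463,255,-2', '476,249,-5', '484,236,-2', '495,227,-2']
```

The jaws hold the pack too stiffly: it came up tilted only about 11°, with its top face at z≈50 to 62. I also left two sideways entries in the y column, but they were small and had no effect. I'll set it down and grip again right at the cap end, high up, so it can swing.

Request:
jog_arm(deltas="0 0 8 0 40; 0 0 16 0 40; 0 0 24 0 40; 0 0 30 0 40; 0 0 34 0 40; 0 0 35 0 40; 0 0 35 0 55; 0 0 35 0 62; 0 0 35 0 62; 0 0 35 0 62")

```text
clock: 25.7
eef_pos: [499.4, 263.4, -10.4]
eef_rot: [3.142, 0.0, 3.1]
wrist_force: [0.5, 0.1, 0.1]
finger_gap: 62.0
```

Run:
```python
from h import *
st()
p,d=optics.camera("scene");X=pts("scene",d)
for v in range(200,224,2): print(v,[ "%d,%d,%d"%tuple(X[v,u]) for u in range(214,246,4)])
cv2.imwrite("pics/a10.png",cv2.resize(p[150:240,200:280,::-1],None,fx=6,fy=6,interpolation=cv2.INTER_CUBIC))
```

```text
25.7 pos [499.4 263.4 -10.4] rot [3.142 0.    3.1  ] F [0.5 0.1 0.1] gap 62.0 q [ 0.42  0.57  1.64  0.    0.93 -1.11]
200 ['476,352,-3', '488,344,-4', '499,334,-4', '489,289,26', '507,291,16', '510,269,27', '491,212,70', '553,282,-1']
202 ['469,341,-2', '479,329,0', '491,321,-2', '491,294,13', '494,271,25', '505,262,24', '490,212,62', '545,272,-1']
204 ['468,341,-10', '474,323,-3', '466,280,25', '476,270,26', '486,259,28', '497,250,27', '488,211,55', '539,264,-2']
206 ['455,320,-1', '467,312,-2', '461,273,23', '471,262,24', '480,250,27', '490,241,27', '491,217,41', '532,254,-1']
208 ['449,310,-1', '444,273,23', '457,267,20', '464,252,25', '477,247,21', '487,237,22', '490,216,33', '509,219,21']
210 ['442,299,0', '438,264,23', '447,251,26', '458,243,25', '471,238,21', '486,236,14', '492,221,20', '504,214,18']
212 ['436,290,0', '437,264,14', '442,244,24', '454,239,21', '471,239,11', '485,237,5', '488,215,17', '510,224,0']
214 ['432,285,-4', '438,268,2', '436,235,24', '453,238,13', '468,236,6', '484,236,-2', '496,229,-4', '506,219,-3']
216 ['425,273,-2', '436,266,-4', '437,239,12', '453,240,2', '465,233,1', '477,225,0', '492,223,-7', '498,208,-1']
218 ['418,263,-1', '429,254,-1', '439,244,0', '450,236,-2', '461,227,-2', '472,220,-4', '480,205,0', '494,203,-5']
220 ['413,255,-2', '424,247,-3', '432,233,1', '445,229,-3', '454,218,-1', '464,208,-1', '475,200,-1', '486,191,-2']
222 ['407,246,-2', '416,235,0', '429,230,-4', '439,221,-4', '448,209,-1', '458,200,-1', '470,193,-4', '480,182,-2']
```

View pics/a10.png

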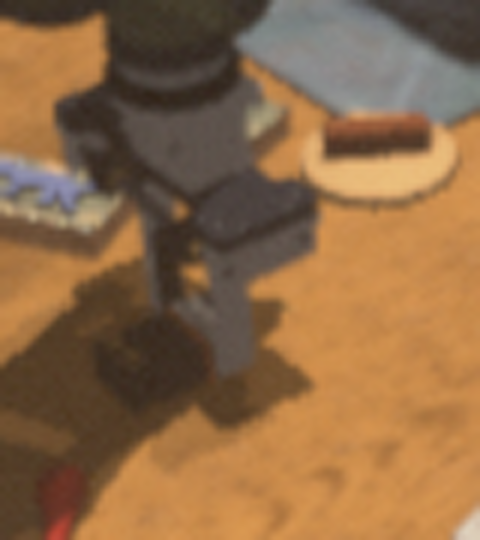

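Request:
jog_arm(deltas="0 0 -10 0 62; -11 0 -10 0 62; -11 0 -10 0 62; -11 0 -10 0 40; -11 0 -10 0 40; -11 0 -10 0 40; -11 0 -10 0 40; -11 0 -10 0 40; -11 0 -10 0 40; -11 0 -10 0 40", squeeze=4)

```text
clock: 27.0
eef_pos: [510.4, 262.9, -0.5]
eef_rot: [-3.142, -0.0, 3.1]
wrist_force: [0.4, 0.2, -1.4]
finger_gap: 46.1
```

Request:
jog_arm(deltas="1 0 -10 0 40; 3 0 -20 0 40; 7 0 -30 0 40; 12 0 -40 0 40; 18 0 -50 0 40; 27 0 -58 0 40; 38 0 -65 0 40; 50 0 -70 0 40; 50 0 -70 0 40; 50 0 -70 0 40")

```text
clock: 28.25
eef_pos: [460.5, 265.0, 69.4]
eef_rot: [-3.142, -0.0, 3.1]
wrist_force: [0.2, -0.1, -2.0]
finger_gap: 46.0
```

Run:
```python
from h import *
st()
p,d=optics.camera("scene");X=pts("scene",d)
cv2.imwrite("pics/a11.png",cv2.resize(p[150:240,190:270,::-1],None,fx=6,fy=6,interpolation=cv2.INTER_CUBIC))
```

```text
28.25 pos [460.5 265.   69.4] rot [-3.142 -0.     3.1  ] F [ 0.2 -0.1 -2. ] gap 46.0 q [ 0.45  0.39  1.7  -0.    1.06 -1.08]
```

View pics/a11.png

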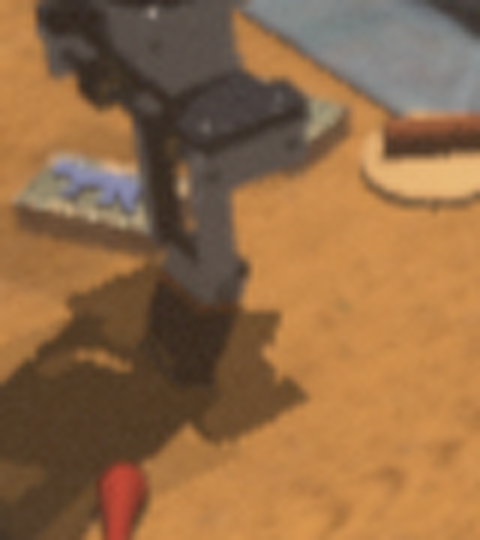

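It has swung to nearly upright. I'll measure the tilt from the depth image.

Run:
```python
from h import *
p,d=optics.camera("scene");X=pts("scene",d)
S=X[190:220,210:235].reshape(-1,3)
k=(S[:,2]>15)&(S[:,2]<85)&(S[:,0]>400)&(S[:,0]<500)&(S[:,1]<310)
S=S[k];print(len(S),S.min(0),S.max(0))
for v in range(192,216,2): print(v,[ "%d,%d,%d"%tuple(X[v,u]) for u in range(212,234,3)])
```

```text
253 [427.66313067 233.43516219  16.85747754] [482.61835966 286.53614572  84.99181109]
192 ['498,399,-3', '502,384,2', '457,281,82', '456,259,94', '450,229,114', '458,223,113', '547,351,0', '556,344,0']
194 ['489,385,0', '498,378,-1', '452,274,80', '456,261,85', '449,229,106', '460,228,101', '476,235,90', '548,332,0']
196 ['483,375,-1', '493,371,-3', '450,273,72', '452,255,82', '448,228,99', '458,226,95', '476,237,80', '541,322,0']
198 ['477,367,-3', '485,359,-2', '446,267,69', '449,252,77', '453,239,82', '-133,-772,955', '477,239,70', '536,316,-3']
200 ['472,360,-5', '442,281,55', '444,264,63', '448,251,69', '452,238,75', '462,235,71', '524,319,-8', '530,309,-5']
202 ['463,345,-1', '439,279,48', '443,265,55', '444,246,65', '449,235,69', '460,234,64', '515,306,-5', '521,295,-2']
204 ['458,338,-4', '436,275,44', '438,257,54', '441,243,60', '449,237,59', '462,238,52', '507,293,-3', '513,283,0']
206 ['447,320,2', '433,272,38', '435,254,48', '440,242,53', '452,243,46', '459,235,47', '500,283,-2', '509,278,-4']
208 ['442,312,1', '431,270,31', '439,263,32', '436,237,49', '449,239,41', '461,240,34', '493,274,-3', '502,268,-3']
210 ['438,307,-3', '429,269,25', '430,248,37', '435,237,40', '447,238,33', '479,272,-3', '484,261,0', '496,259,-4']
212 ['430,294,0', '440,290,-2', '428,246,30', '435,240,30', '449,244,20', '471,261,-1', '480,255,-3', '488,247,-2']
214 ['426,289,-3', '431,275,2', '441,272,-1', '434,239,22', '444,236,19', '467,254,-4', '472,243,0', '483,242,-5']
```

Request:
jog_arm(deltas="0 0 8 0 40; 0 0 14 0 40; 0 0 17 0 40; 3 0 17 0 40; 8 0 17 0 40; 16 0 17.5 0 40; 24 0 18.5 0 40; 32 0 20.5 0 40; 34 0 21 0 40; 34 0 21 0 40")

```text
clock: 29.6
eef_pos: [426.4, 266.4, 48.5]
eef_rot: [-3.141, -0.0, 3.1]
wrist_force: [0.1, -1.7, 2.4]
finger_gap: 46.2
```

Run:
```python
from h import *
st()
p,d=optics.camera("scene");X=pts("scene",d)
cv2.imwrite("pics/a12.png",cv2.resize(p[150:240,180:260,::-1],None,fx=6,fy=6,interpolation=cv2.INTER_CUBIC))
for v in range(196,222,2): print(v,[ "%d,%d,%d"%tuple(X[v,u]) for u in range(200,227,3)])
```

```text
29.6 pos [426.4 266.4  48.5] rot [-3.141 -0.     3.1  ] F [ 0.1 -1.7  2.4] gap 46.2 q [ 0.49  0.36  1.79 -0.    0.99 -1.04]
196 ['450,407,-2', '459,401,-4', '416,292,79', '424,288,77', '432,280,78', '414,227,116', '425,226,112', '508,354,-1', '515,343,0']
198 ['442,394,0', '451,387,-1', '462,384,-5', '424,289,68', '426,271,77', '413,227,109', '427,232,99', '450,252,76', '511,338,-3']
200 ['437,386,-3', '446,380,-4', '456,375,-6', '461,361,0', '424,270,70', '413,229,100', '425,231,92', '443,243,76', '503,327,-2']
202 ['432,378,-5', '438,366,-1', '446,358,0', '455,352,-1', '423,270,62', '415,234,87', '424,231,84', '434,228,81', '496,315,-1']
204 ['423,363,0', '432,357,-2', '441,351,-2', '-133,-772,955', '421,269,55', '417,241,73', '422,228,78', '435,232,70', '450,238,58']
206 ['419,357,-4', '425,346,-1', '434,339,-1', '443,334,-3', '425,277,40', '421,249,59', '424,234,65', '438,238,56', '448,237,51']
208 ['411,344,-2', '420,337,-2', '428,331,-3', '434,320,0', '427,283,26', '425,259,41', '424,236,56', '437,238,48', '445,233,46']
210 ['406,336,-3', '412,324,0', '425,327,-7', '431,316,-5', '439,308,-3', '424,259,33', '424,238,46', '435,237,41', '447,238,34']
212 ['399,324,-1', '407,317,-1', '417,314,-5', '422,302,0', '432,297,-2', '424,261,23', '423,237,38', '433,236,33', '445,236,27']
214 ['394,316,-2', '401,308,-2', '409,300,-1', '419,297,-5', '424,284,0', '423,261,14', '423,239,28', '433,237,24', '445,239,16']
216 ['387,304,-1', '396,300,-3', '401,287,2', '412,286,-3', '418,275,0', '424,265,3', '423,242,18', '434,240,13', '446,242,5']
218 ['381,294,0', '389,289,-1', '398,283,-2', '405,275,-1', '411,264,1', '423,264,-4', '425,248,3', '433,241,3', '440,232,5']
220 ['376,286,-1', '383,279,-1', '394,277,-6', '402,271,-6', '406,257,0', '417,257,-6', '422,245,-1', '433,243,-6', '438,231,-1']
```

View pics/a12.png

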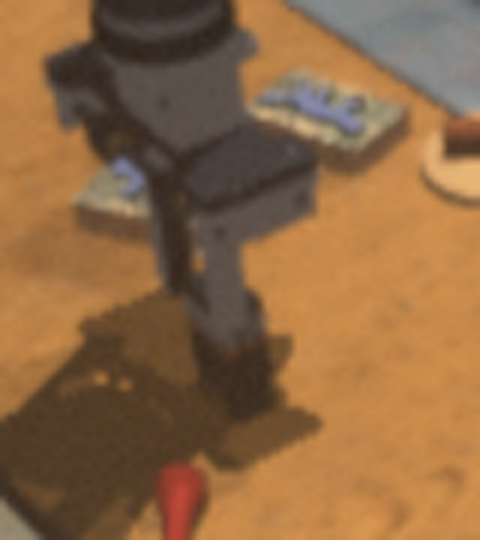

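It is upright now: the front face is at x≈424 from z=0 to 75. I'll let go, centre on it, and grip again lower and firmer.

Request:
jog_arm(deltas="0 0 0 0 50; 0 0 0 0 60; 0 0 0 0 70; 0 0 0 0 75; -5 0 0 0 75; -11 0 0 0 75; -11 0 8 0 75; -11 0 14 0 75; -11 0 14 0 75; -11 0 14 0 75")

```text
clock: 30.9
eef_pos: [437.4, 266.0, 34.5]
eef_rot: [-3.142, -0.0, 3.1]
wrist_force: [1.0, 0.3, 0.8]
finger_gap: 74.9
```

Run:
```python
from h import *
st()
p,d=optics.camera("scene");X=pts("scene",d)
cv2.imwrite("pics/a13.png",cv2.resize(p[150:240,180:260,::-1],None,fx=6,fy=6,interpolation=cv2.INTER_CUBIC))
K=X[196:222,205:232].reshape(-1,3);k=(K[:,0]<475)&(K[:,1]<300)&(K[:,2]>8)
K=K[k]
f=K[(K[:,2]<70)&(K[:,2]>10)];print(len(f),np.percentile(f,[2,50,98],axis=0).round(1))
for v in range(196,222,2): print(v,[ "%d,%d,%d"%tuple(X[v,u]) for u in range(206,233,3)])
```

```text
30.9 pos [437.4 266.   34.5] rot [-3.142 -0.     3.1  ] F [1.  0.3 0.8] gap 74.9 q [ 0.47  0.4   1.77 -0.    0.97 -1.05]
148 [[422.6 211.7  12.7]
 [426.2 243.   40.6]
 [447.8 283.2  69.7]]
196 ['469,397,-6', '432,302,65', '432,281,77', '439,273,78', '447,267,77', '425,207,122', '439,213,112', '526,340,-2', '534,333,-3']
198 ['459,378,0', '432,304,56', '424,267,81', '436,270,73', '442,259,76', '427,213,110', '438,212,105', '519,330,-2', '526,321,-1']
200 ['455,374,-5', '461,362,0', '424,270,70', '429,258,75', '435,248,77', '425,212,103', '437,213,96', '511,319,-2', '521,313,-3']
202 ['447,360,-2', '455,352,-1', '424,271,61', '424,250,73', '429,239,77', '425,212,95', '435,211,90', '505,311,-3', '511,300,0']
204 ['439,347,0', '450,345,-4', '426,277,48', '425,256,61', '427,237,71', '426,215,84', '438,216,77', '500,303,-5', '507,294,-3']
206 ['433,339,-1', '442,333,-2', '424,275,41', '424,254,54', '426,237,63', '425,216,76', '433,210,75', '491,289,-1', '498,281,0']
208 ['426,327,0', '437,325,-4', '426,283,26', '426,260,41', '424,237,55', '424,216,68', '434,214,63', '485,281,-2', '492,272,0']
210 ['423,322,-3', '431,315,-4', '-133,-772,955', '426,263,29', '426,241,43', '425,219,57', '447,238,33', '479,272,-3', '484,261,0']
212 ['415,311,-2', '425,306,-4', '431,296,-1', '425,263,21', '425,242,34', '437,242,28', '446,238,25', '473,263,-3', '479,253,-1']
214 ['408,299,0', '417,294,-2', '424,285,0', '424,262,14', '424,242,26', '433,237,24', '445,238,17', '463,249,0', '471,242,0']
216 ['404,293,-3', '410,282,0', '419,277,-1', '423,263,4', '423,242,18', '434,240,13', '447,243,4', '460,245,-3', '468,238,-4']
218 ['399,286,-5', '404,272,0', '411,265,1', '420,260,0', '425,246,5', '434,242,3', '443,238,0', '454,236,-4', '461,228,-2']
220 ['392,273,-2', '399,265,0', '408,261,-3', '415,253,-2', '422,244,0', '432,241,-4', '437,229,0', '448,228,-5', '457,222,-6']
```

View pics/a13.png

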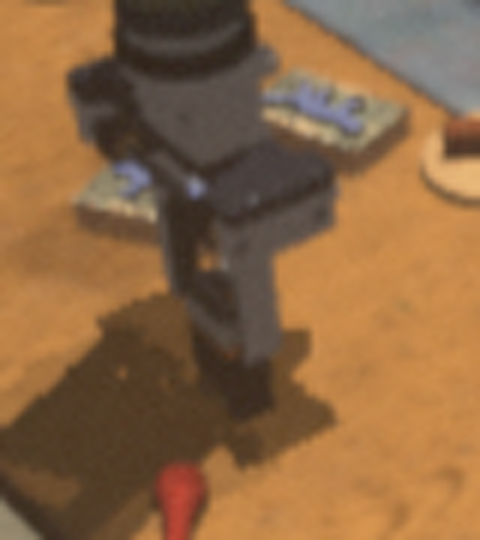

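Request:
jog_arm(deltas="-1 0 1 0 60; -1 0 1 0 40; -1 0 1 0 40; -1 0 1 0 40; -1 0 1 0 40; -1 0 1 0 40; -1 0 1 0 40; -1 0 1 0 40; -1 0 1 0 40; -1 0 1 0 40", squeeze=20)

```text
clock: 32.2
eef_pos: [438.5, 265.9, 33.5]
eef_rot: [-3.142, 0.0, 3.1]
wrist_force: [-0.3, 0.1, 0.1]
finger_gap: 45.7
```

Run:
```python
from h import *
st();go(504.6,-71.7,145,-2.829)
```

```text
32.2 pos [438.5 265.9  33.5] rot [-3.142  0.     3.1  ] F [-0.3  0.1  0.1] gap 45.7 q [ 0.47  0.4   1.77 -0.    0.97 -1.06]
go [ -80.2 -334.6 -111.5] twist -0.354
```

Request:
jog_arm(deltas="0 0 -30 0 40; 0 0 -70 0 40; 0 0 -105 0 40; -8 -34 -112 -0.035 40; -20 -84 -112 -0.09 40; -32 -134 -112 -0.14 40; -44 -184 -112 -0.19 40; -56 -234 -112 -0.25 40; -68 -284 -112 -0.3 40; -80.2 -334.6 -112 -0.354 40")

```text
clock: 33.45
eef_pos: [504.5, -73.4, 145.4]
eef_rot: [3.141, -0.0, -2.828]
wrist_force: [0.5, -0.3, -1.0]
finger_gap: 45.7
```

Request:
jog_arm(deltas="0 0 0 0 40; 0 0 0 0 40; 0 0 0 0 40; 0 0 0 0 40; 0 0 0 0 40; 0 0 0 0 40; 0 0 0 0 40; 0 0 0 0 40; 0 0 0 0 40; 0 0 0 0 40")

```text
clock: 34.7
eef_pos: [504.6, -71.7, 145.5]
eef_rot: [3.142, -0.0, -2.829]
wrist_force: [0.3, -0.9, -1.7]
finger_gap: 45.7
```

Run:
```python
from h import *
st();go(504.6,-71.7,135,-2.829)
p,d=optics.camera("scene");X=pts("scene",d)
cv2.imwrite("pics/a14.png",cv2.resize(p[160:260,250:350,::-1],None,fx=6,fy=6,interpolation=cv2.INTER_CUBIC))
s=manip.read_state();c=s["eef_pos"];yaw=s["eef_rot"][2]+np.pi
K=X[200:245,270:330].reshape(-1,3)
R=np.array([[np.cos(yaw),np.sin(yaw)],[-np.sin(yaw),np.cos(yaw)]])
L=(K[:,:2]-c[:2])@R.T
zf=c[2]-33
k=(K[:,2]>zf+8)&(K[:,2]<zf+50)&(np.abs(L[:,0])<30)&(np.abs(L[:,1])<40)
f=k&(np.abs(L[:,1])<18)&(L[:,0]<-5)
A=np.c_[K[f,2]-zf,L[f,1],np.ones(f.sum())];co=np.linalg.lstsq(A,L[f,0],rcond=None)[0];r=L[f,0]-A@co
g=np.abs(r)<4;co=np.linalg.lstsq(A[g],L[f,0][g],rcond=None)[0]
print("front face",f.sum(),co, "dx/dz rad",co[0],"x at foot",co[2],"res",np.std(r[g]))
f=k&(np.abs(L[:,0])<9)&(L[:,1]<-15);A=np.c_[K[f,2]-zf,L[f,0],np.ones(f.sum())];print("side",f.sum(),np.linalg.lstsq(A,L[f,1],rcond=None)[0])
```

```text
34.7 pos [504.6 -71.7 145.5] rot [ 3.142 -0.    -2.829] F [ 0.3 -0.9 -1.7] gap 45.7 q [-0.21  0.25  1.68  0.    1.21 -2.1 ]
go [-0.   0.  10.5] twist -0.0
front face 108 [-2.01660153e-02 -6.62817335e-03 -1.46218337e+01] dx/dz rad -0.020166015295918896 x at foot -14.62183372507561 res 1.4160244694488613
side 23 [ -0.09773292  -0.04126265 -23.31312794]
```

View pics/a14.png

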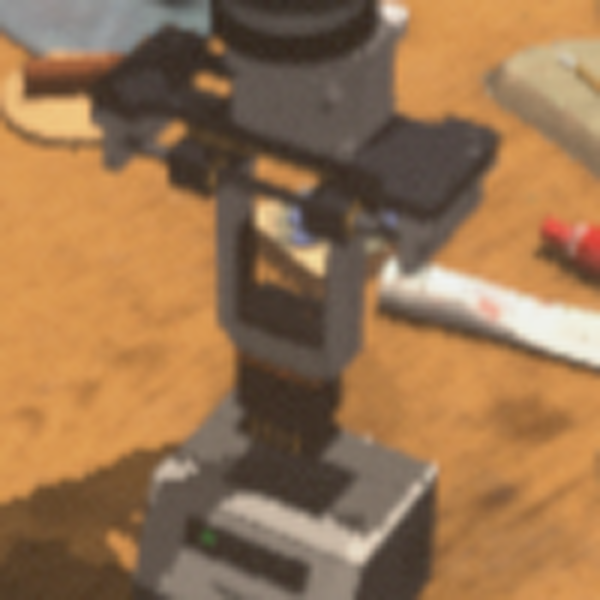

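The flat pack is upright and centred in the jaws: the front face is at −14.6 mm against an ideal −14, and the tilt is about 0.02 rad. I'll lower it in.

Request:
jog_arm(deltas="0 0 12 0 40; 0 0 22 0 40; 0 0 26 0 40; 0 0 29 0 40; 0 0 32 0 40; 0 0 35 0 40; 0 0 38 0 40; 0 0 41 0 40; 0 0 44 0 40; 0 0 47 0 40")

```text
clock: 36.0
eef_pos: [504.6, -71.7, 98.3]
eef_rot: [3.142, -0.0, -2.829]
wrist_force: [0.3, -0.4, -2.1]
finger_gap: 45.7
```

Clean entry with no contact force; the foot is at about 65. I'll continue down.

Request:
jog_arm(deltas="0 0 5 0 40; 0 0 10 0 40; 0 0 14 0 40; 0 0 18 0 40; 0 0 20 0 40; 0 0 22 0 40; 0 0 23.5 0 40; 0 0 24.5 0 40; 0 0 24.5 0 40; 0 0 24.5 0 40")

```text
clock: 37.25
eef_pos: [504.7, -71.8, 74.1]
eef_rot: [-3.141, 0.0, -2.829]
wrist_force: [1.0, 0.7, -1.9]
finger_gap: 45.8
```

Request:
jog_arm(deltas="0 0 0.5 0 55; 0 0 0.5 0 65; 0 0 0.5 0 70; 0 0 0.5 0 70; 0 0 0.5 0 70; 0 0 -15 0 70; 0 0 -35 0 70; 0 0 -55 0 70; 0 0 -62 0 40; 0 0 -62 0 0")

```text
clock: 38.5
eef_pos: [504.7, -71.7, 136.5]
eef_rot: [-3.141, 0.001, -2.829]
wrist_force: [0.4, 0.2, 0.7]
finger_gap: 53.5
```

Run:
```python
from h import *
st()
p,d=optics.camera("scene");X=pts("scene",d)
cv2.imwrite("pics/a15.png",cv2.resize(p[160:260,250:350,::-1],None,fx=6,fy=6,interpolation=cv2.INTER_CUBIC))
```

```text
38.5 pos [504.7 -71.7 136.5] rot [-3.141e+00  1.000e-03 -2.829e+00] F [0.4 0.2 0.7] gap 53.5 q [-0.21  0.26  1.69 -0.    1.19 -2.1 ]
```

View pics/a15.png

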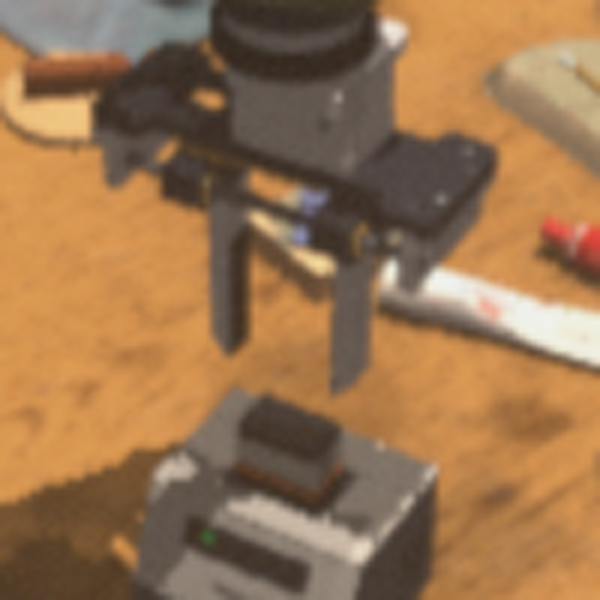

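The flat pack is seated on the raised carriage, with the amber band just above the mouth at (290,475)/6 in the crop. I'll close the fingers and press.

Request:
jog_arm(deltas="0 0 0 0 0; 0 0 0 0 0; 0 0 0 0 0; 0 0 0 0 0; 0 0 0 0 0; 0 0 15 0 0; 0 0 25 0 0; 0 0 32 0 0; 0 0 36 0 0; 0 0 40 0 0")

```text
clock: 39.8
eef_pos: [504.8, -71.8, 96.2]
eef_rot: [-3.141, 0.0, -2.829]
wrist_force: [-1.5, -0.5, 4.0]
finger_gap: 0.3
```

Request:
jog_arm(deltas="0 0 4 0 0; 0 0 8 0 0; 0 0 12 0 0; 0 0 16 0 0; 0 0 19 0 0; 0 0 21 0 0; 0 0 23 0 0; 0 0 24 0 0; 0 0 25 0 0; 0 0 25 0 0")

```text
clock: 41.05
eef_pos: [504.9, -71.8, 71.4]
eef_rot: [-3.141, 0.001, -2.829]
wrist_force: [-1.1, 0.3, 4.7]
finger_gap: 0.7
```

Request:
jog_arm(deltas="0 0 0.7 0 0; 0 0 1.4 0 0; 0 0 2.1 0 0; 0 0 2.8 0 0; 0 0 3.3 0 0; 0 0 3.3 0 0; 0 0 3.3 0 0; 0 0 3.3 0 0; 0 0 3.3 0 0; 0 0 3.3 0 0")

```text
clock: 42.3
eef_pos: [505.8, -72.0, 69.7]
eef_rot: [-3.14, 0.003, -2.829]
wrist_force: [-3.8, 1.6, 22.1]
finger_gap: 0.3
```

Stop felt at 22 N, at the same height as before. I'll retract and check.

Request:
jog_arm(deltas="0 0 -3 0 0; 0 0 -8 0 0; 0 0 -20 0 0; 0 0 -45 0 0; 0 0 -75 0 0; 0 30 -90 0 0; 0 70 -90 0 0; 0 110 -90 0 0; 0 150 -90 0 0; 0 190 -90 0 0")

```text
clock: 43.55
eef_pos: [445.7, 110.2, 158.2]
eef_rot: [-3.142, 0.0, -2.83]
wrist_force: [0.4, 0.9, -0.2]
finger_gap: 0.5
```

Run:
```python
from h import *
st()
p,d=optics.camera("scene");X=pts("scene",d)
cv2.imwrite("pics/a16.png",cv2.resize(p[170:320,240:440,::-1],None,fx=4,fy=4,interpolation=cv2.INTER_CUBIC))
m=np.zeros(d.shape,bool);m[225:250,280:315]=1
for v in range(226,246,3): print(v,np.round(X[v,284:312:3,2]).astype(int))
p,d=optics.camera("top");X=pts("top",d)
m=((X[...,2]>91)&(X[...,2]<130)).astype(np.uint8);m[:215]=0;m[270:]=0;m[:,:295]=0;m[:,345:]=0
k=m>0;print("top pack",k.sum(),np.median(X[k],0))
k=(X[...,2]>65)&(X[...,2]<100)&(abs(X[...,0]-475)<40)&(abs(X[...,1]+235)<40);print("full",k.sum(),np.median(X[k],0),X[k].min(0),X[k].max(0))
```

```text
43.55 pos [445.7 110.2 158.2] rot [-3.142  0.    -2.83 ] F [ 0.4  0.9 -0.2] gap 0.5 q [ 0.16  0.12  1.8  -0.    1.22 -1.72]
226 [-5 -2 81 82 -4 -1 -4  1  0 -4]
229 [ -2  82  84 119 117 119 120   1  -1  -1]
232 [ 83  79 114 115 118 120 117 115  83  -2]
235 [ 83  81 102 108 112 114 121 106  85  84]
238 [ 83  82  87  92  97 107 110  99  81  81]
241 [81 84 80 83 88 94 98 82 81 83]
244 [78 81 84 83 84 80 83 83 82 81]
top pack 220 [502.70903116 -70.09765451 119.90584112]
full 209 [ 474.72802017 -232.20991318   80.20269731] [ 459.31815531 -256.39979678   65.45043498] [ 487.52299463 -210.46154862   85.05976757]
```

View pics/a16.png

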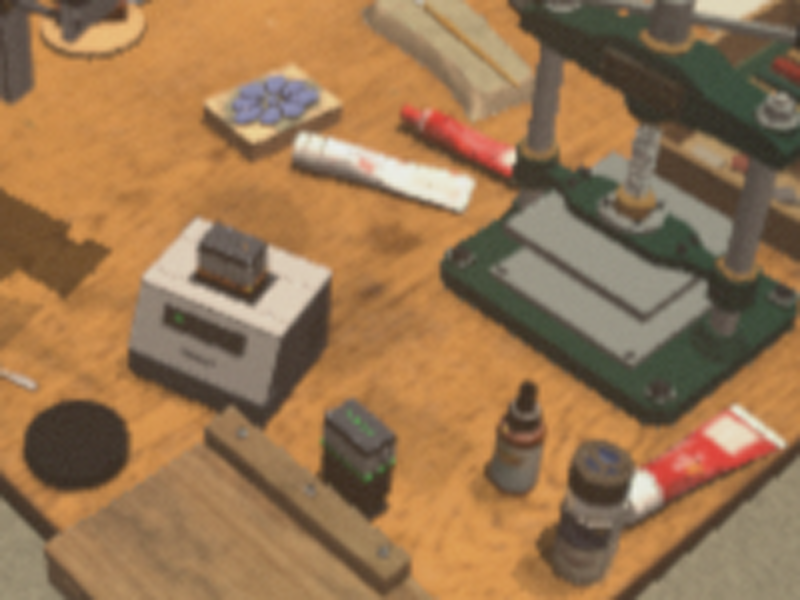

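The carriage sprang back up: the pack's top is at z≈120, so the catch did not take. I'll repeat the press in one continuous stroke with a short pause and a gentle release.

Run:
```python
from h import *
go(504.6,-71.7,104,-2.829)
```

```text
go [   0.4 -192.5   54.2] twist 0.002
```

Request:
jog_arm(deltas="0 -20 0 0 0; 0 -60 0 0 0; 0 -100 0 0 0; 0.4 -140 0 0 0; 0.4 -175 0 0 0; 0.4 -192.5 0 0 0; 0.4 -192.5 10 0 0; 0.4 -192.5 25 0 0; 0.4 -192.5 42 0 0; 0.4 -192.5 54 0 0")

```text
clock: 44.9
eef_pos: [504.5, -73.6, 102.2]
eef_rot: [3.141, -0.001, -2.829]
wrist_force: [0.8, -0.2, -0.5]
finger_gap: 0.8
```

Request:
jog_arm(deltas="0 0 0 0 0; 0 0 3 0 0; 0 0 8 0 0; 0 0 14 0 0; 0 0 20 0 0; 0 0 26 0 0; 0 0 32 0 0; 0 0 35.5 0 0; 0 0 36 0 0; 0 0 36 0 0")

```text
clock: 46.15
eef_pos: [506.3, -74.6, 69.7]
eef_rot: [-3.14, 0.003, -2.829]
wrist_force: [-3.6, 1.8, 19.9]
finger_gap: 0.1
```

Request:
jog_arm(deltas="0 0 -1 0 0; 0 0 -2 0 0; 0 0 -4 0 0; 0 0 -6 0 0; 0 0 -8 0 0; 0 0 -10 0 0; 0 0 -12 0 0; 0 0 -14 0 0; 0 0 -16 0 0; 0 0 -18 0 0")

```text
clock: 47.4
eef_pos: [505.0, -74.2, 85.8]
eef_rot: [3.142, -0.0, -2.829]
wrist_force: [-0.4, -0.5, 0.5]
finger_gap: 0.1
```

The force is zero with the tips at about 106, so the catch is holding. I'll back away and verify.

Request:
jog_arm(deltas="0 0 -10 0 0; 0 0 -25 0 0; 0 0 -45 0 0; 0 0 -65 0 0; 0 0 -75 0 0; 0 30 -75 0 0; 0 70 -75 0 0; 0 110 -75 0 0; 0 150 -75 0 0; 0 170 -75 0 0")

```text
clock: 48.65
eef_pos: [452.1, 89.0, 161.0]
eef_rot: [3.142, 0.0, -2.828]
wrist_force: [-0.3, 0.0, -0.2]
finger_gap: 0.6
```

Run:
```python
from h import *
st()
p,d=optics.camera("scene");X=pts("scene",d)
cv2.imwrite("pics/a17.png",cv2.resize(p[140:320,180:440,::-1],None,fx=3,fy=3,interpolation=cv2.INTER_CUBIC))
p,d=optics.camera("top");X=pts("top",d)
cv2.imwrite("pics/a18.png",p[:,:,::-1])
m=((X[...,2]>90)&(X[...,2]<130)).astype(np.uint8);m[:215]=0;m[270:]=0;m[:,:295]=0;m[:,345:]=0
k=m>0;print("top pack",k.sum(),np.median(X[k],0))
k=(X[...,2]>65)&(X[...,2]<100)&(abs(X[...,0]-475)<40)&(abs(X[...,1]+235)<40);print("full",k.sum(),np.median(X[k],0))
```

```text
48.65 pos [452.1  89.  161. ] rot [ 3.142  0.    -2.828] F [-0.3  0.  -0.2] gap 0.6 q [ 0.11  0.12  1.79  0.    1.22 -1.77]
top pack 199 [502.91567268 -70.47702745  94.87498544]
full 209 [ 474.71014675 -232.81774078   80.34750178]
```

View pics/a17.png

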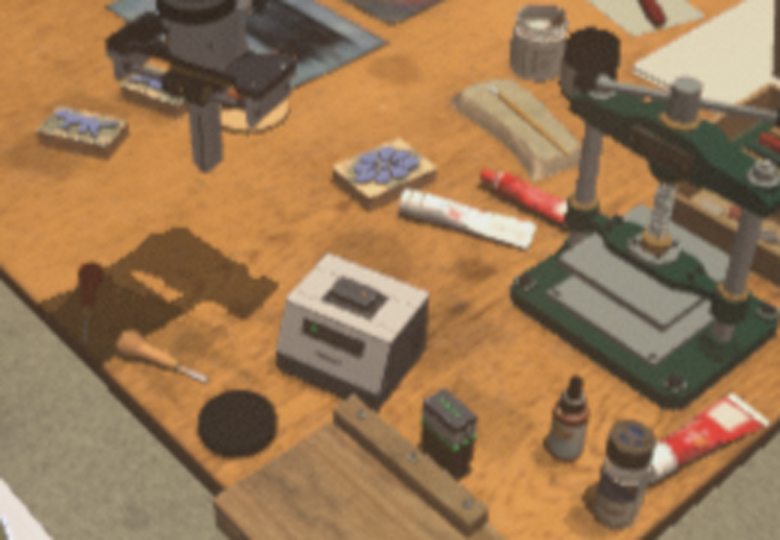

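View pics/a18.png

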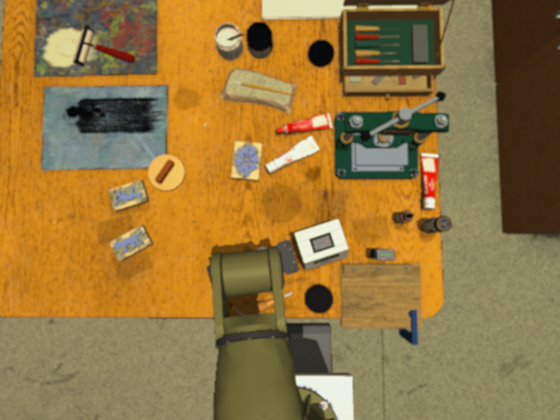

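The flat pack is held down: its top is at z≈95 at scene crop (358,293)/3, about 12 mm proud of the housing. The full pack stands upright at top-view pixel (382,254). The bystanders look unmoved, and the arm is clear. I'll hand in.

```bash
python3 -c "
from cell import workorder; print(workorder.sign_off())"
```

```text
the job is handed in; nothing more can be done
None
```

The full pack is out of the dock and stands upright on the worktop. The flat pack is in the dock, contact end down, with the catch holding it. I handed the job in at about 48.8 s; sign-off gave no verdict.

**Full pack:** I pressed it to the stop (about 20 N), it sprang up, and I lifted it out and set it down near (475, -235). In the last views it was still standing, with its top at z ≈ 80 mm.

**Flat pack:** I gripped it at the cap end so that it swung while lifted. I then tipped it upright on its foot, gripped it again and lowered it in with no contact force. The last check put its top at z ≈ 95 mm against the expected 96. The bystanders look unmoved in the pictures (I did not measure them), and the arm is clear of everything.

**What went wrong or disagreed:**
- **Tip height:** The reported height did not fit the stated 14 mm from TCP to fingertips. Camera and touch both put the tips about 20 mm above the reported TCP height, so I worked with that offset.
- **First flat-pack lift:** The pack stayed stiff in the jaws, tilted only about 11°, and I had to set it down and grip again. That move also included an unintended sideways shift of about 10 mm that I had mistyped; I saw no harm from it.
- **First press of the flat pack:** It reached the stop (22 N), but the catch did not hold and the pack came back up. A second, continuous press with a gentle release held.
- **Flat pack position:** The scene view put it about 10 mm off in y from the top view. I used the top view, and the grasp fitted.

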